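Tighten the perch-post bolt inside its channel shoe

ROBOT

A 6-joint arm with a two-finger parallel gripper is mounted at the origin on the work surface. World frame = base frame: x ahead of the robot, y to its left, z up, the work surface at z = 0. Lengths are in m, angles in degrees, forces in N, time in s.
With the tool pointing down it reaches from about 0.275 to 0.75 m from the base axis. Payload 10.2 kg.
Tool frame: the origin (TCP) lies at the very end of the fingers, on their centre line; the grasp point (between the pads) lies manip.pinch_z behind it (manip.pinch_z is the distance from the TCP to the grasp point, in m); z points along the fingers, y is the line along which they close (so a half turn about z gives the same grasp; the last joint's range is limited). The gripper opens to 88 mm and grips with 3 to 60 N. Pads are 18 mm wide; open, the fingers measure 123 mm over their backs; the gripper's body (75 mm by 187 mm) begins 45 mm behind the grasp point.
Start: joints at [-75.825, 17.928, 85.812, -0, 76.261, -12.8], TCP at [0.238, -0.468, 0.239] pointing down, gripper open.
Joint ranges: [-168.41, 168.41], [-55.51, 124.54], [10.69, 146.95], [-70.63, 250.63], [1, 178], [-165.06, 165.06]. Speed limits (degrees/s): [136.94, 136.94, 172.46, 180, 180, 180].

INTERFACE

Orientations are given as a 3x3 rotation matrix whose columns are the frame's x, y, z axes.
In Python, from cell import manip, viewer, workorder, spotter gives the robot as it stands.
- The arm moves only by the tool apply_moves, never from a script. Its argument "targets" is a list of rows, each an object of numbers: "claw": the closure, from 0 (fully open) to 1 (shut); "dx", "dy", "dz": the shift along the world's x, y, z as a fraction of full scale; "rx", "ry", "rz": the turn, a rotation vector about the world's x, y, z as a fraction of full scale. In form: [{"claw": .., "dx": .., "dy": .., "dz": .., "rx": .., "ry": .., "rz": ..}, ...]. A call has 1 to 10 rows; each row is the pose to reach, as a shift and turn from the pose commanded when the call began; what a row does not reach only later rows make up. Full scale, the value 1, is 20 cm for a shift and 60 degrees for a turn. A row lasts 1/10 s, in which the tool goes at most 50 mm and 8.59 degrees, less where a joint would pass 70% of its speed; a pose out of reach is approached as far as the arm can. A call with a number of a shift or a turn outside -1 to 1 is refused whole. A call with a gripper value outside its range is refused whole. The fingers move at their own pace and stop on an object; "grip_force" is the grip in N (left out, the last holds). Time passes only in rows, so rows that repeat a pose let the fingers close. It gives the time, the measured TCP pose, the force, the opening and the grip force at its end, in the units of the state.
- manip.get_obs(): the state, without advancing time (a new reading comes with each control period).
- viewer.read_camera(name): name is "scene" or "top" or "wrist"; returns a dict with "img" (480x640x3 uint8, red, green, blue), "depth" (480x640 float32, m along the optical axis (not along the pixel's ray), 0 where there is no reading), "fx", "fy", "cx", "cy" (pixels), "extrinsics" (4x4, takes a point from camera to world coordinates). Camera axes: x right, y down, z forward; pixel columns grow to the right and rows downward; lengths in m; the calibration is good to about 2 mm. A picture is of the moment at which its call begins.
- workorder.sign_off(): hands the job in; it is judged then, once.
Trained networks look in the newest picture that a camera, given by its name, has taken for a name from the list of things; names that differ only in an ending like _2 or _b are one class to them, and where a whole thing is asked for, a point or a joint stands for the part that bears it (a point fixed in the world has none). Each returns a list of dicts, best first, with "score" (0 to 1); they miss things now and then, are a little off and sometimes report something else, mostly with a low value. They report only what shows in the picture. A call takes as long as a camera call.
- spotter.spot_in(camera, query): "box" ([left, top, right, bottom] as shares, 0 to 1, of the picture: columns of its width, rows of its height, round what is visible of it).
- spotter.silhouettes(camera, query): "mask" (480x640 bool, what is visible of it) and "box" ([left, top, right, bottom] as shares, 0 to 1, of the picture: columns of its width, rows of its height, round what is visible of it).
The state is a dict: "clock": time; "q": joint angles; "joint_vel": joint speeds; "effort": joint torques, N m; "eef_pos": TCP position; "orientation": TCP orientation; "wrist_force": force on the tool from outside, world axes, zero at the start; "wrist_torque": the same for the moment, N m; "finger_gap": finger opening in m; "finger_force": force on a finger pad.
Only numpy, scipy, OpenCV 4.12 (cv2) and the standard library are available. Lean on these libraries where they do the work, as an engineer would, in place of code of your own. Each camera call takes 0.05 s, during which the arm holds its last target. There are 200 camera calls.

TASK

The budgies' perch post wobbles because the hex bolt down inside its steel channel shoe has worked loose. Tighten it clockwise with the large end of the ring spanner until it is fully home and stops dead, hand-firm and no harder; the channel's side walls leave only a short swing, so lift the spanner off and reseat it for each stroke, without forcing it against the walls or touching the bolt with the fingers. Then stand the spanner back on the cork mat on its two rings, and leave everything else where it is.

Things in the scene. Friction and masses are not known exactly. Their poses are not given: they have to be found in the camera images.
- shoe: Fixed perch shoe: dark steel channel 126 mm long, floor plate 6 mm, two upright side walls 6 mm thick and 60 mm high, inner faces 88 mm apart. Origin on the hex bolt's axis at the stand top's height, z up. Open end towards -x: walls from x = -40 to +86 mm, at y = +-44 to +-50 mm. A timber post 160 mm tall fills it from x = +36 mm, with a perch rod across (along y, 220 mm) at 142 mm height.
- washer (a point): On the bolt's axis, the top of the 42 mm washer under the bolt head (shoe z = 9 mm), where the underside of a seated ring rests. Axes as the shoe. With the large ring on the bolt, the handle clears the channel walls while it points within 40 degrees either side of the open direction (shoe -x).
- bolt: The loose hex bolt: origin on its axis at the stand top's height, x axis towards a corner of the head, turning with it. Head 24 mm across flats, z = 9 to 20 mm, top edge chamfered 2 mm; it does not rise or sink. Clockwise from above tightens. It is 80 to 100 degrees short of a dead stop that only the feel tells. Runs stiffly at 0.35 N m; hand-firm is 0.6 to 1.2 N m; over 1.5 N m spoils it.
- spanner: Loose double-ended cranked ring spanner of plain steel, 234 mm long, 0.25 to 0.4 kg, standing on its two rings with the handle bar raised. Origin midway between the ring centres at the rings' underside; x along the spanner towards the large ring, z up. The bar is 15 mm wide (y), at z = 30 to 42 mm, straight from x = -54 to +54 mm, then slopes down to the rings.
- ring (a point): Centre of the large ring's hexagon hole at its underside: spanner x = +100 mm. Hole 25 mm across flats, right through, with a corner on the spanner's x axis, so it drops over the head when that axis is parallel to the bolt's x or 60, 120, .. degrees from it (4 degrees of play either way). Ring 38 mm outside, 14 mm high.
- small_ring (a point): Centre of the small ring's hole at its underside: spanner x = -100 mm. Hole 20 mm across flats (too small for the bolt); ring 31 mm outside, 12 mm high.
- mat: Cork mat, fixed, 300 x 200 x 4 mm; origin at the centre of its underside, x along its length. The spanner starts on it, on the +y half.
- screwdriver: Black-handled screwdriver 200 mm long lying on the -y half of the mat; origin at the centre of its underside.
- cup: Stainless steel cup, 80 mm wide, 75 mm tall; origin at the centre of its foot.
- nest_pot: White ceramic nest pot, 120 mm wide, 90 mm tall; origin at the centre of its foot.
- ladder: Red plastic budgie ladder lying flat, 270 x 72 x 10 mm; origin at the centre of its underside.
- jar: Closed glass jar, 72 mm wide, 95 mm tall; origin at the centre of its foot.
- chew_toy: Wooden chew toy, 52 mm wide, 66 mm tall; origin at the centre of its foot.

How it is judged (in metres and radians):
On the way, in this order (a step that is already met when the one before it is completed fails the run):
1. the large ring is seated down over the bolt head (horizontal distance between ring and shoe below 0.004 m and z of ring in the frame of shoe below 0.0135 m and angle between spanner's own z axis and vertical below 0.15 rad), for 0.1 s.
2. the bolt is turned fully home and pulled hand-firm with the ring on it (value of joint bolt above -0.04 rad and horizontal distance between ring and shoe below 0.005 m and z of ring in the frame of shoe below 0.016 m and contact force between spanner and bolt above 45 N), for 0.1 s.
At the end, for the whole second after the job is handed in: The bolt is within 0.05 rad of its dead stop; the spanner stands at rest on the cork mat on both rings, its ring centres within the mat's edges, upright within 0.1 rad (value of joint bolt above -0.05 rad and z of each of ring, small_ring in the frame of mat below 0.008 m and x of ring in the frame of mat between -0.15 and 0.15 m and y of ring in the frame of mat between -0.1 and 0.1 m and x of small_ring in the frame of mat between -0.15 and 0.15 m and y of small_ring in the frame of mat between -0.1 and 0.1 m and angle between spanner's own z axis and vertical below 0.1 rad and linear speed of spanner below 0.02 m/s); the robot touches nothing.
It fails at once if the bolt is overtightened (contact force between spanner and bolt above 220 N).
It fails at once if the spanner is forced against the channel shoe (contact force between spanner and shoe above 40 N).
It fails at once if the bolt is touched by the fingers (contact force between the fingers and bolt above 1 N).
It fails at once if another thing is disturbed (distance of any of cup, nest_pot, ladder, jar, chew_toy, screwdriver from where it was at the start of the episode above 0.02 m).
It also fails if it takes over 72 s, if anything falls off the work surface, if the arm or the gripper's body presses on something with over 40 N, if the wrist force passes 120 N, or if a joint passes its speed limit or range.

## Working session

There is one attempt and no reset: what is moved stays moved. The work goes in short steps, Python scripts to look and compute and a tool call to move; the robot and the scene stay as the last step left them, time stands still between calls to the robot, and variables do not carry over. Pictures are saved under pics/ and viewed, at most 13 in all, crops included, and the job is handed in when it is done.

Besides the shell and the picture viewer there is one more tool, called after "Emit:" as name(argument=value, ...) on one line, values as JSON. apply_moves: Moves the arm, as the interface text tells. Its arguments: {"type":"object","properties":{"targets":{"type":"array"},"grip_force":{"type":"number"}},"required":["targets"]}

```bash
mkdir -p pics; ls
cat > h.py <<'E'
import numpy as np, cv2
from cell import manip, viewer, workorder, spotter
def cam(n):
    c=viewer.read_camera(n); return c
def pts(c,mask=None):
    d=c["depth"]; v,u=np.nonzero((d>0)&(mask if mask is not None else True))
    z=d[v,u]; P=np.c_[(u-c["cx"])/c["fx"]*z,(v-c["cy"])/c["fy"]*z,z,np.ones(len(z))]
    return (P@np.array(c["extrinsics"]).T)[:,:3]
def save(c,n,crop=None,s=1):
    im=c["img"][:,:,::-1]
    if crop: im=im[crop[1]:crop[3],crop[0]:crop[2]]
    cv2.imwrite("pics/"+n,cv2.resize(np.ascontiguousarray(im),None,fx=s,fy=s,interpolation=cv2.INTER_CUBIC))
E
python3 - <<'E'
from h import *
print(manip.pinch_z, manip.get_obs())
c=cam("top"); save(c,"top.png"); print(c["fx"],c["extrinsics"])
for n in ["shoe","bolt","spanner","mat","screwdriver","cup","nest_pot","ladder","jar","chew_toy"]:
    r=spotter.silhouettes("top",n)
    for k in r[:2]:
        P=pts(c,k["mask"]); print(n,round(k["score"],2),np.round(np.array(k["box"])*[640,480,640,480]),np.round(P.mean(0),3) if len(P) else None,np.round(P.min(0),3),np.round(P.max(0),3))
c=cam("scene"); save(c,"scene.png")
E
```

```text
pics
0.0187 {'clock': 0.0, 'q': array([-7.58248091e+01,  1.79588991e+01,  8.58534049e+01,  4.34005081e-04,
        7.62598061e+01, -1.27987660e+01]), 'joint_vel': array([-0.09183494,  0.02609036,  0.00544805,  0.00342278,  0.05552943,
        0.00680641]), 'effort': array([ 3.37278005e-03, -4.02209044e+01, -2.52268946e+01,  6.95923856e-02,
        3.51968477e-02, -1.52915163e-04]), 'eef_pos': array([ 0.2380722 , -0.46764899,  0.2381699 ]), 'orientation': array([[ 8.91213650e-01,  4.53583663e-01, -3.01071048e-04],
       [ 4.53583673e-01, -8.91212858e-01,  1.22203793e-03],
       [ 2.85978053e-04, -1.22565780e-03, -9.99999208e-01]]), 'wrist_force': array([-0.16874816, -1.22764691,  0.09718468]), 'wrist_torque': array([-0.02541129, -0.04754773, -0.00142993]), 'finger_force': 0.0, 'finger_gap': 0.088367955935921}
561.1683666951512 [[ 0.01161594 -0.99509627  0.09822673  0.43203621]
 [-0.99992372 -0.01197205 -0.00303677  0.04693591]
 [ 0.00419785 -0.09818396 -0.99515943  1.34551461]
 [ 0.          0.          0.          1.        ]]
shoe 0.88 [232. 191. 295. 295.] [0.536 0.159 0.086] [ 0
[... 535 characters left out ...]
]
screwdriver 0.77 [484. 242. 519. 314.] [ 0.451 -0.416  0.026] [ 0.398 -0.448  0.004] [ 0.56  -0.373  0.039]
cup 0.71 [412. 148. 447. 185.] [ 0.741 -0.243  0.032] [ 0.696 -0.296 -0.004] [ 0.795 -0.197  0.081]
nest_pot 0.87 [329. 111. 377. 162.] [ 0.811 -0.06   0.04 ] [ 0.746 -0.125 -0.002] [0.862 0.    0.096]
nest_pot 0.57 [436. 232. 472. 325.] [ 0.485 -0.292  0.035] [ 0.364 -0.335  0.001] [ 0.586 -0.251  0.053]
ladder 0.81 [113. 234. 160. 348.] [0.441 0.456 0.007] [ 0.304  0.397 -0.007] [0.578 0.518 0.018]
jar 0.69 [199. 150. 235. 185.] [0.721 0.264 0.079] [0.692 0.234 0.005] [0.76  0.302 0.103]
chew_toy 0.92 [209. 323. 231. 341.] [0.352 0.252 0.043] [0.325 0.232 0.001] [0.374 0.278 0.071]
```

View pics/top.png

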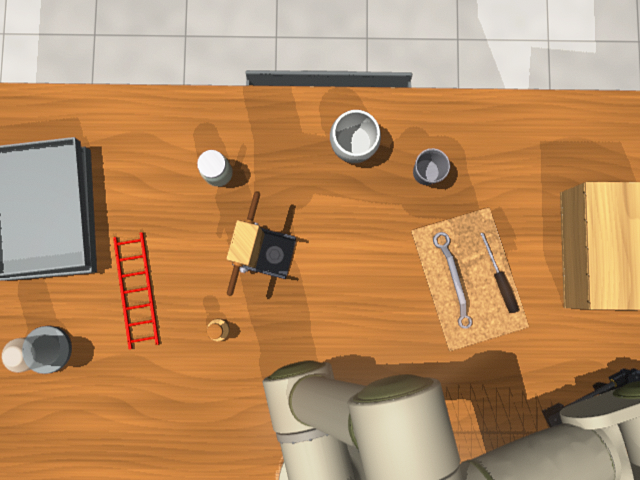

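View pics/scene.png

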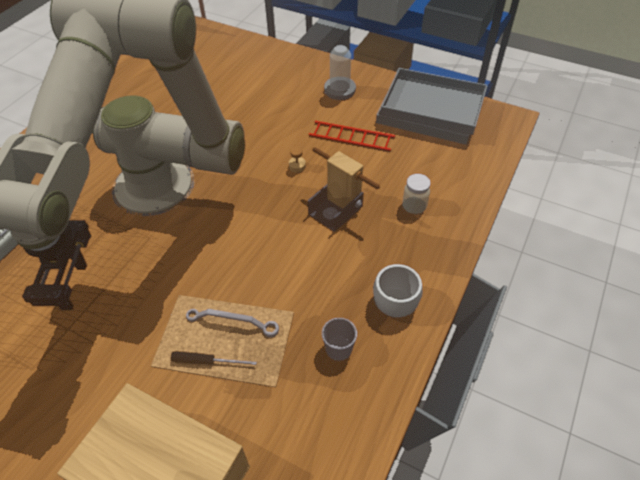

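Top view: spanner large ring at px (442,240), small ring at (466,323). Shoe has its bolt at (274,254), with the post to its left and the open end to the right (world −y). The scene view agrees. I'll move over the spanner for a closer look.

Emit:
apply_moves(targets=[{"claw": 0, "dx": 0.3, "dy": 0.2, "dz": 0.2, "rz": -0.1}, {"claw": 0, "dx": 0.5, "dy": 0.4, "dz": 0.3, "rz": -0.2}, {"claw": 0, "dx": 0.7, "dy": 0.6, "dz": 0.3, "rz": -0.2}, {"claw": 0, "dx": 0.9, "dy": 0.8, "dz": 0.3, "rz": -0.2}, {"claw": 0, "dx": 1, "dy": 0.9, "dz": 0.3, "rz": -0.2}, {"claw": 0, "dx": 1, "dy": 0.9, "dz": 0.3, "rz": -0.2}, {"claw": 0, "dx": 1, "dy": 0.9, "dz": 0.3, "rz": -0.2}, {"claw": 0, "dx": 1, "dy": 0.9, "dz": 0.3, "rz": -0.2}])

```text
validation failed for argument at $.ta...
```

Run:
```python
from h import *
c=cam("wrist"); save(c,"w1.png"); print(c["fx"],np.round(c["extrinsics"],3))
for q in ["spanner","ring","small_ring"]:
  for k in spotter.silhouettes("wrist",q)[:2]:
    P=pts(c,k["mask"]); print(q,k["score"],np.round(np.array(k["box"])*[640,480,640,480]),P.mean(0).round(4))
k=spotter.silhouettes("wrist","spanner")[0]; P=pts(c,k["mask"])
b=P[(P[:,2]>.036)&(P[:,2]<.056)]
m=b[:,:2].mean(0); u,s,vt=np.linalg.svd(b[:,:2]-m,full_matrices=False); d=vt[0]*np.sign(vt[0,0])
print(m,np.degrees(np.arctan2(d[1],d[0])),np.percentile(b[:,2],[5,50,95]))
t=(P[:,:2]-m)@d; n=(P[:,:2]-m)@[-d[1],d[0]]
print(t.min(),t.max(),n.min(),n.max())
for lo,hi in((t.max()-.038,t.max()+1),(-1,t.min()+.031)):
  e=(t>lo)&(t<hi); print("ring",t[e].min(),t[e].max(),n[e].min(),n[e].max(), m+d*(t[e].min()+t[e].max())/2+np.array([-d[1],d[0]])*(n[e].min()+n[e].max())/2)
```

```text
398.2619663217606 [[ 0.453 -0.856 -0.25   0.302]
 [-0.891 -0.435 -0.127 -0.434]
 [-0.     0.28  -0.96   0.386]
 [ 0.     0.     0.     1.   ]]Traceback (most recent call last):
  File "<stdin>", line 6, in <module>
IndexError: list index out of range
```

View pics/w1.png

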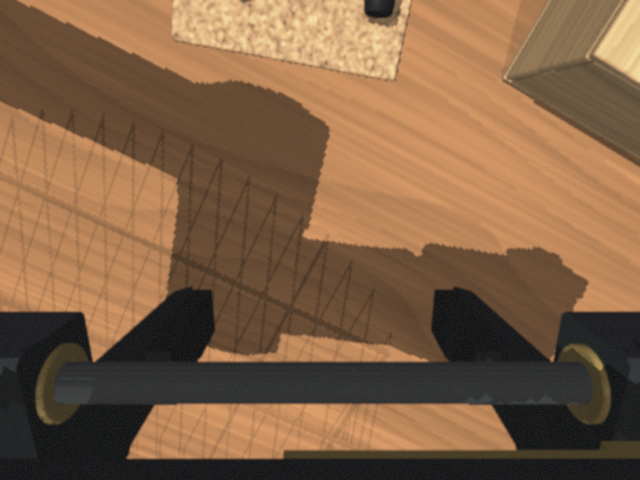

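The move was refused because my rows left out rx and ry, so the wrist picture shows only bare table at the start pose and the edge of the mat. I'll resend with full rows.

Emit:
apply_moves(targets=[{"claw": 0, "dx": 0.2, "dy": 0.2, "dz": 0.2, "rx": 0, "ry": 0, "rz": -0.1}, {"claw": 0, "dx": 0.4, "dy": 0.4, "dz": 0.3, "rx": 0, "ry": 0, "rz": -0.2}, {"claw": 0, "dx": 0.6, "dy": 0.6, "dz": 0.3, "rx": 0, "ry": 0, "rz": -0.2}, {"claw": 0, "dx": 0.7, "dy": 0.8, "dz": 0.3, "rx": 0, "ry": 0, "rz": -0.2}, {"claw": 0, "dx": 0.7, "dy": 0.9, "dz": 0.3, "rx": 0, "ry": 0, "rz": -0.2}, {"claw": 0, "dx": 0.7, "dy": 0.9, "dz": 0.3, "rx": 0, "ry": 0, "rz": -0.2}, {"claw": 0, "dx": 0.7, "dy": 0.9, "dz": 0.3, "rx": 0, "ry": 0, "rz": -0.2}, {"claw": 0, "dx": 0.7, "dy": 0.9, "dz": 0.3, "rx": 0, "ry": 0, "rz": -0.2}])

```text
clock: 1.65
eef_pos: [0.3778, -0.2888, 0.2986]
orientation: [[0.966, 0.257, -0.0], [0.257, -0.966, -0.0], [-0.0, 0.0, -1.0]]
wrist_force: [0.2, 0.5, -0.0]
finger_gap: 0.0882
finger_force: 0.0
```

```bash
cat > sp.py <<'E'
from h import *
def spanner(camname,name=None,h0=.004):
    c=cam(camname)
    if name: save(c,name)
    k=spotter.silhouettes(camname,"spanner")[0]; P=pts(c,k["mask"]); P=P[P[:,2]>h0+.005]
    print(k["score"],np.round(np.array(k["box"])*[640,480,640,480]))
    b=P[(P[:,2]>h0+.034)&(P[:,2]<h0+.052)]
    m=b[:,:2].mean(0); u,s,vt=np.linalg.svd(b[:,:2]-m,full_matrices=False); d=vt[0]*np.sign(vt[0,0]); nn=np.array([-d[1],d[0]])
    print("bar",m,np.degrees(np.arctan2(d[1],d[0])),np.percentile(b[:,2],[5,50,95]))
    t=(P[:,:2]-m)@d; n=(P[:,:2]-m)@nn
    print(t.min(),t.max(),n.min(),n.max())
    for e in (t>t.max()-.038,t<t.min()+.031):
        print("ring",np.r_[t[e].min(),t[e].max(),n[e].min(),n[e].max()].round(4),m+d*(t[e].min()+t[e].max())/2+nn*(n[e].min()+n[e].max())/2,np.median(P[e,2]))
    return c
E
python3 - <<'E'
from sp import *
o=manip.get_obs();print(o["eef_pos"],o["clock"])
spanner("wrist","w2.png"); spanner("top")
E
```

```text
[ 0.37776387 -0.28876757  0.29858322] 1.65
0.92 [334.   2. 370. 217.]
bar [ 0.47336277 -0.29233756] 15.298871932128641 [0.04128928 0.0462853  0.04793074]
-0.11508280190310761 0.0939770590438978 -0.01700397800383496 0.018228213145694998
ring [ 0.0561  0.094  -0.017   0.0182] [ 0.54558138 -0.27194771] 0.01996361281661474
ring [-0.1151 -0.0841 -0.0159  0.0147] [ 0.37746416 -0.31922885] 0.016676273593674684
0.61 [434. 233. 469. 317.]
bar [ 0.47160641 -0.29531665] 15.738970103223625 [0.04040774 0.04497117 0.04989901]
-0.09077195431738101 0.1182521797898397 -0.01933765964210521 0.01822008766282695
ring [ 0.0803  0.1183 -0.0193  0.0182] [ 0.56732639 -0.26892127] 0.017930740579756188
ring [-0.0908 -0.0601 -0.0085  0.0103] [ 0.39875748 -0.31491103] 0.025430758614847893
```

View pics/w2.png

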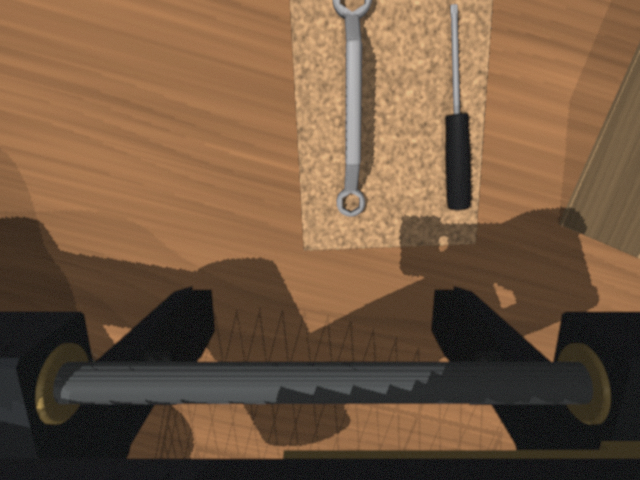

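The wrist view shows the spanner (small ring at px (351,203), large ring cut off at (352,5)) with its bar at yaw 15.3°. Both cameras put the spanner's midpoint at about (0.4735, −0.293). Next I'll inspect the bolt before grasping.

Emit:
apply_moves(targets=[{"claw": 0, "dx": 0.1, "dy": 0.2, "dz": 0, "rx": 0, "ry": 0, "rz": 0.14}, {"claw": 0, "dx": 0.2, "dy": 0.4, "dz": 0, "rx": 0, "ry": 0, "rz": 0.28}, {"claw": 0, "dx": 0.3, "dy": 0.6, "dz": 0, "rx": 0, "ry": 0, "rz": 0.42}, {"claw": 0, "dx": 0.4, "dy": 0.8, "dz": -0.1, "rx": 0, "ry": 0, "rz": 0.56}, {"claw": 0, "dx": 0.5, "dy": 1, "dz": -0.1, "rx": 0, "ry": 0, "rz": 0.7}, {"claw": 0, "dx": 0.5, "dy": 1, "dz": -0.2, "rx": 0, "ry": 0, "rz": 0.84}, {"claw": 0, "dx": 0.5, "dy": 1, "dz": -0.2, "rx": 0, "ry": 0, "rz": 1}, {"claw": 0, "dx": 0.5, "dy": 1, "dz": -0.2, "rx": 0, "ry": 0, "rz": 1}])

```text
clock: 2.65
eef_pos: [0.4781, -0.0881, 0.2583]
orientation: [[0.257, 0.966, -0.001], [0.966, -0.257, 0.0], [0.0, -0.001, -1.0]]
wrist_force: [-0.0, -0.6, -0.1]
finger_gap: 0.0883
finger_force: 0.0
```

Emit:
apply_moves(targets=[{"claw": 0, "dx": 0.03, "dy": 0.2, "dz": 0, "rx": 0, "ry": 0, "rz": 0}, {"claw": 0, "dx": 0.03, "dy": 0.25, "dz": 0, "rx": 0, "ry": 0, "rz": 0}, {"claw": 0, "dx": 0.03, "dy": 0.25, "dz": 0, "rx": 0, "ry": 0, "rz": 0}, {"claw": 0, "dx": 0.03, "dy": 0.25, "dz": 0, "rx": 0, "ry": 0, "rz": 0}])

```text
clock: 3.05
eef_pos: [0.4842, -0.0387, 0.2589]
orientation: [[0.261, 0.965, 0.0], [0.965, -0.261, -0.0], [-0.0, 0.0, -1.0]]
wrist_force: [0.4, -0.4, 0.5]
finger_gap: 0.0883
finger_force: 0.0
```

Run:
```python
from h import *
o=manip.get_obs();print(o["eef_pos"],o["clock"],o["q"])
c=cam("wrist"); save(c,"w3.png"); np.save("w3.npy",c,allow_pickle=True)
for q in ["bolt","shoe","washer"]:
  for k in spotter.silhouettes("wrist",q)[:2]:
    P=pts(c,k["mask"]); print(q,k["score"],np.round(np.array(k["box"])*[640,480,640,480]),np.median(P,0).round(4),np.percentile(P[:,2],[5,50,95]).round(4))
P=pts(c)
w=P[(P[:,2]>.057)&(P[:,2]<.066)&(P[:,0]>.4)&(P[:,0]<.65)&(P[:,1]>.05)&(P[:,1]<.25)]
lab=w[:,0]>w[:,0].mean()
for l in (0,1):
  a=w[lab==l]
  if len(a)<10: continue
  r=cv2.minAreaRect(a[:,:2].astype(np.float32)*1000); print("wall",len(a),r, cv2.fitLine(a[:,:2].astype(np.float32),cv2.DIST_HUBER,0,.01,.01).ravel())
```

```text
[ 0.48417573 -0.03866148  0.25890675] 3.05 [-1.84097420e+01  1.20626135e+01  9.03797444e+01 -1.77915288e-02
  7.75290467e+01 -3.28476948e+00]
bolt 0.77 [310.   0. 333.  18.] [0.5265 0.1251 0.0202] [0.0132 0.0202 0.0221]
shoe 0.8 [256.   0. 388.  53.] [0.5211 0.1105 0.0074] [0.0053 0.0074 0.0608]
washer 0.84 [256.   1. 388.  52.] [0.5209 0.1107 0.0074] [0.0055 0.0074 0.0608]
wall 346 ((476.68389892578125, 118.55936431884766), (29.995500564575195, 6.240778923034668), 76.2431411743164) [0.24139811 0.97042614 0.47688594 0.11832462]
wall 322 ((567.6693115234375, 94.74884033203125), (27.408485412597656, 6.394456386566162), 75.74597930908203) [0.23593996 0.97176766 0.567378   0.09468941]
```

View pics/w3.png

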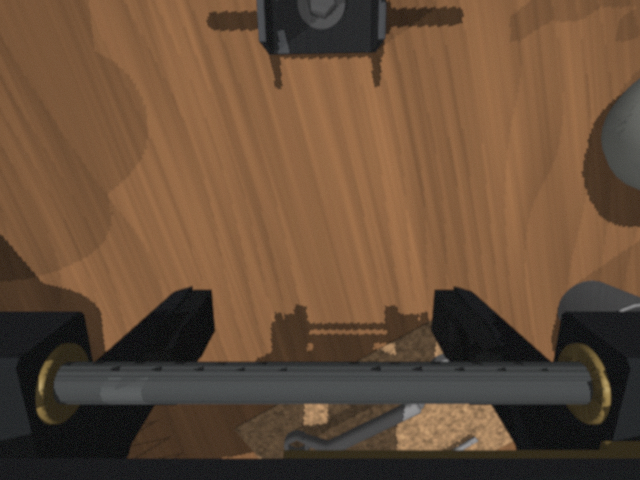

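Here the bolt is at the very top edge (px (321,8)), so the camera looks backward towards the fingers. The walls are 94 mm apart centre to centre, as specified, and the shoe yaw is 76°. I'll move closer.

Emit:
apply_moves(targets=[{"claw": 0, "dx": 0.05, "dy": 0.2, "dz": -0.2, "rx": 0, "ry": 0, "rz": 0}, {"claw": 0, "dx": 0.1, "dy": 0.4, "dz": -0.4, "rx": 0, "ry": 0, "rz": 0}, {"claw": 0, "dx": 0.15, "dy": 0.58, "dz": -0.62, "rx": 0, "ry": 0, "rz": 0}, {"claw": 0, "dx": 0.15, "dy": 0.58, "dz": -0.62, "rx": 0, "ry": 0, "rz": 0}, {"claw": 0, "dx": 0.15, "dy": 0.58, "dz": -0.62, "rx": 0, "ry": 0, "rz": 0}, {"claw": 0, "dx": 0.15, "dy": 0.58, "dz": -0.62, "rx": 0, "ry": 0, "rz": 0}])

```text
clock: 3.85
eef_pos: [0.5145, 0.0774, 0.1354]
orientation: [[0.259, 0.966, 0.001], [0.966, -0.259, -0.0], [-0.0, 0.001, -1.0]]
wrist_force: [0.3, 0.1, 0.2]
finger_gap: 0.0882
finger_force: 0.0
```

Run:
```python
from h import *
o=manip.get_obs();print(o["eef_pos"],o["clock"],o["wrist_force"])
c=cam("wrist"); np.save("w4.npy",c,allow_pickle=True)
k=spotter.silhouettes("wrist","bolt")[0]; P=pts(c,k["mask"]); b=np.array(k["box"])*[640,480,640,480]; print(k["score"],b)
h=P[P[:,2]>.017]; print(np.percentile(P[:,2],[5,50,95]), "head",len(h),cv2.minEnclosingCircle(h[:,:2].astype(np.float32)*1000),h.mean(0))
# hex fit: depth points near head above z .0165
A=pts(c); A=A[(np.linalg.norm(A[:,:2]-h.mean(0)[:2],axis=1)<.03)]
print(np.histogram(A[:,2],bins=np.arange(0,.03,.002)))
hull=cv2.convexHull(h[:,:2].astype(np.float32)*1000).reshape(-1,2)
best=[]
from scipy.optimize import minimize
for z0 in (.012,.0165):
  S=A[A[:,2]>z0][:,:2]*1000; N=A[A[:,2]<z0][:,:2]*1000
  def cost(p):
    x,y,a=p; an=np.radians(a+30+60*np.arange(6)); n=np.c_[np.cos(an),np.sin(an)]
    f=lambda Q:(((Q-[x,y])@n.T).max(1)-12)
    return np.maximum(f(S),0).sum()+np.maximum(-f(N),0).sum()
  m0=h.mean(0)[:2]*1000
  R=sorted([(lambda r:(r.fun,*r.x))(minimize(cost,[*m0,a],method="Nelder-Mead")) for a in range(0,60,6)])
  print(z0,np.round(R[:3],2))
# shoe walls
w=A0=pts(c); w=w[(w[:,2]>.056)&(w[:,2]<.066)&(w[:,0]>.43)&(w[:,0]<.63)&(w[:,1]>.06)&(w[:,1]<.19)]
lab=w[:,0]>w[:,0].mean()
for l in (0,1):
  a=w[lab==l]; print("wall",len(a),cv2.minAreaRect(a[:,:2].astype(np.float32)*1000), cv2.fitLine(a[:,:2].astype(np.float32),cv2.DIST_HUBER,0,.01,.01).ravel())
u,v=int((b[0]+b[2])/2),int((b[1]+b[3])/2)
save(c,"w4.png",(max(u-50,0),max(v-40,0),u+50,v+40),8)
```

```text
[0.51446348 0.07738113 0.13540386] 3.85 [0.29563726 0.10542233 0.15912681]
0.81 [301.824 128.592 341.888 172.416]
[0.01894495 0.02064547 0.02189146] head 1192 ((528.6272583007812, 131.86651611328125), 13.228419303894043) [0.52849319 0.13213582 0.02059657]
(array([   0,    0,  301, 2695, 1291,  833,    2,    1,   10,  281,  884,
         40,    0,    0]), array([0.   , 0.002, 0.004, 0.006, 0.008, 0.01 , 0.012, 0.014, 0.016,
       0.018, 0.02 , 0.022, 0.024, 0.026, 0.028]))
0.012 [[10316.26   525.08   120.05    15.84]
 [10316.26   525.08   120.05    75.84]
 [10316.26   525.08   120.05    75.84]]
0.0165 [[10305.85   525.08   120.06    75.86]
 [10305.85   525.08   120.06    75.86]
 [10305.85   525.07   120.06    15.86]]
wall 1910 ((496.66851806640625, 138.24217224121094), (78.97120666503906, 41.400115966796875), 70.74677276611328) [0.24512158 0.9694924  0.48393697 0.14347754]
wall 1955 ((550.8109130859375, 124.49344635009766), (78.89657592773438, 57.87432098388672), 79.5699462890625) [0.24278295 0.9700806  0.5753295  0.12813011]
```

View pics/w4.png

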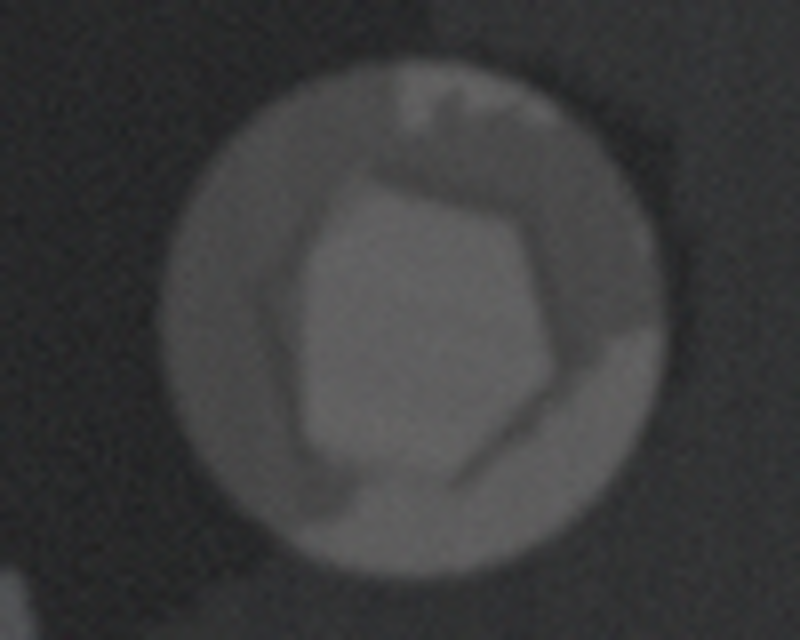

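The crop shows the hex head on its washer, with shadows around it. I'll fit the hexagon, this time excluding the gripper points that got into the set.

Run:
```python
from h import *
from scipy.optimize import minimize
c=np.load("w4.npy",allow_pickle=True).item()
A=pts(c); m0=np.array([.5286,.1319]); A=A[(np.linalg.norm(A[:,:2]-m0,axis=1)<.024)&(A[:,2]<.03)]
for z0 in (.014,.0165):
 for hw in (11,11.5,12,None):
  S=A[A[:,2]>z0][:,:2]*1000; N=A[A[:,2]<z0][:,:2]*1000
  def cost(p):
    x,y,a=p[:3]; w=p[3] if hw is None else hw; an=np.radians(a+30+60*np.arange(6)); n=np.c_[np.cos(an),np.sin(an)]
    f=lambda Q:(((Q-[x,y])@n.T).max(1)-w)
    return np.maximum(f(S),0).sum()+np.maximum(-f(N),0).sum()
  R=sorted([(lambda r:(r.fun,*r.x))(minimize(cost,[*m0*1000,a]+([12] if hw is None else []),method="Nelder-Mead",options=dict(maxiter=800,initial_simplex=None))) for a in range(0,60,6)])
  print(z0,hw,[np.round(r,2) for r in R[:2]])
# colour-based: top face outline
E_=np.array(c["extrinsics"]); g=cv2.GaussianBlur(cv2.cvtColor(c["img"],cv2.COLOR_RGB2GRAY).astype(float),(0,0),.8)
Ei=np.linalg.inv(E_)
def proj(X): 
    q=(np.c_[X,np.ones(len(X))]@Ei.T); return q[:,0]/q[:,2]*c["fx"]+c["cx"],q[:,1]/q[:,2]*c["fy"]+c["cy"]
import scipy.ndimage as nd
def score(p):
    x,y,a,w=p; an=np.radians(a+30+60*np.arange(6)); n=np.c_[np.cos(an),np.sin(an)]; t=np.c_[-n[:,1],n[:,0]]
    s=np.linspace(-.45,.45,15)*w/np.cos(np.pi/6)
    tot=0
    for i in range(6):
        o=[]
        for r in (w-.0008,w+.0008):
            X=np.array([x,y])+n[i]*r+s[:,None]*t[i]; u,v=proj(np.c_[X,np.full(15,.020)]); o.append(nd.map_coordinates(g,[v,u],order=1))
        tot+=np.mean(o[0]-o[1])
    return tot
print("cam",E_[:3,3])
B=[]
for a in np.arange(0,60,1.5):
  for w in (.010,.011,.012):
    for x in np.arange(-.0025,.0026,.001):
      for y in np.arange(-.0025,.0026,.001): 
        p=(m0[0]+x,m0[1]+y,a,w);B.append((score(p),p))
B.sort(reverse=True)
for b in B[:6]:print(round(b[0],1),np.round(b[1],4))
```

```text
0.014 11 [array([ 92.26, 528.52, 131.87,  30.25]), array([ 92.26, 528.52, 131.87,  30.25])]
0.014 11.5 [array([ 22.97, 528.5 , 131.79,  30.06]), array([ 22.97, 528.5 , 131.79,  30.06])]
0.014 12 [array([1.2000e-01, 5.2848e+02, 1.3170e+02, 3.0310e+01]), array([1.2000e-01, 5.2848e+02, 1.3170e+02, 3.0310e+01])]
0.014 None [array([4.0000e-02, 5.2846e+02, 1.3157e+02, 3.0160e+01, 1.2130e+01]), array([4.0000e-02, 5.2845e+02, 1.3146e+02, 3.0160e+01, 1.2230e+01])]
0.0165 11 [array([ 91.42, 528.54, 131.84,  29.76]), array([ 91.42, 528.54, 131.84,  29.76])]
0.0165 11.5 [array([ 22.54, 528.5 , 131.78,  30.05]), array([ 22.54, 528.5 , 131.78,  30.05])]
0.0165 12 [array([1.1000e-01, 5.2848e+02, 1.3170e+02, 3.0280e+01]), array([1.1000e-01, 5.2848e+02, 1.3170e+02, 3.0280e+01])]
0.0165 None [array([3.0000e-02, 5.2842e+02, 1.3149e+02, 3.0360e+01, 1.2210e+01]), array([3.0000e-02, 5.2840e+02, 1.3149e+02, 3.0360e+01, 1.2220e+01])]
cam [0.53332311 0.14762685 0.28232202]
82.1 [5.291e-01 1.314e-01 3.000e+01 1.000e-02]
81.8 [5.291e-01 1.314e-01 3.150e+01 1.000e-02]
81.8 [5.291e-01 1.314e-01 2.850e+01 1.000e-02]
81.2 [5.291e-01 1.314e-01 2.700e+01 1.000e-02]
81.0 [5.291e-01 1.314e-01 3.300e+01 1.000e-02]
79.8 [5.291e-01 1.314e-01 2.550e+01 1.000e-02]
```

The hexagon fit is tight: bolt at (0.5285, 0.1317), corner yaw 30.2°. The only seating yaw inside the swing is therefore 90.2°, which is +14° from the centreline. Now back to grasp the spanner.

Emit:
apply_moves(targets=[{"claw": 0, "dx": 0, "dy": -0.15, "dz": 0.2, "rx": 0, "ry": 0, "rz": -0.12}, {"claw": 0, "dx": -0.05, "dy": -0.4, "dz": 0.2, "rx": 0, "ry": 0, "rz": -0.26}, {"claw": 0, "dx": -0.1, "dy": -0.6, "dz": 0.2, "rx": 0, "ry": 0, "rz": -0.4}, {"claw": 0, "dx": -0.15, "dy": -0.8, "dz": 0.2, "rx": 0, "ry": 0, "rz": -0.54}, {"claw": 0, "dx": -0.2, "dy": -1, "dz": 0.2, "rx": 0, "ry": 0, "rz": -0.68}, {"claw": 0, "dx": -0.2, "dy": -1, "dz": 0.2, "rx": 0, "ry": 0, "rz": -0.82}, {"claw": 0, "dx": -0.2, "dy": -1, "dz": 0.2, "rx": 0, "ry": 0, "rz": -0.96}, {"claw": 0, "dx": -0.2, "dy": -1, "dz": 0.2, "rx": 0, "ry": 0, "rz": -0.995}, {"claw": 0, "dx": -0.2, "dy": -1, "dz": 0.2, "rx": 0, "ry": 0, "rz": -0.995}])

```text
clock: 4.85
eef_pos: [0.4741, -0.123, 0.1759]
orientation: [[0.965, 0.262, 0.002], [0.262, -0.965, -0.001], [0.001, 0.002, -1.0]]
wrist_force: [-0.0, -0.0, 0.3]
finger_gap: 0.0885
finger_force: 0.0
```

Emit:
apply_moves(targets=[{"claw": 0, "dx": 0, "dy": -0.2, "dz": 0, "rx": 0, "ry": 0, "rz": 0}, {"claw": 0, "dx": 0, "dy": -0.4, "dz": 0, "rx": 0, "ry": 0, "rz": 0}, {"claw": 0, "dx": 0, "dy": -0.6, "dz": 0, "rx": 0, "ry": 0, "rz": 0}, {"claw": 0, "dx": 0, "dy": -0.8, "dz": 0, "rx": 0, "ry": 0, "rz": 0}, {"claw": 0, "dx": 0, "dy": -0.85, "dz": -0.2, "rx": 0, "ry": 0, "rz": 0}, {"claw": 0, "dx": 0, "dy": -0.85, "dz": -0.3, "rx": 0, "ry": 0, "rz": 0}, {"claw": 0, "dx": 0, "dy": -0.85, "dz": -0.3, "rx": 0, "ry": 0, "rz": 0}, {"claw": 0, "dx": 0, "dy": -0.85, "dz": -0.3, "rx": 0, "ry": 0, "rz": 0}])

```text
clock: 5.65
eef_pos: [0.4743, -0.2924, 0.116]
orientation: [[0.965, 0.264, 0.001], [0.264, -0.965, -0.001], [0.001, 0.001, -1.0]]
wrist_force: [0.0, -0.1, 0.3]
finger_gap: 0.0883
finger_force: 0.0
```

```bash
cat > hexfit.py <<'E'
from h import *
from scipy.optimize import minimize
def ringview(c,cen,R=.03,zlo=.0,zhi=1):
    "points near cen"
    A=pts(c); return A[(np.linalg.norm(A[:,:2]-cen,axis=1)<R)&(A[:,2]>zlo)&(A[:,2]<zhi)]
def ringfit(A,ztop,r0,r1,m,tol=.004):
    "annulus centre: ring-top points, outer radius r0 inner across-flat half r1"
    S=A[abs(A[:,2]-ztop)<tol][:,:2]
    def cost(p):
        r=np.hypot(*(S-p).T); return (np.maximum(r-r0,0)+np.maximum(r1-r,0)).sum()
    f=minimize(cost,m,method="Nelder-Mead",options=dict(xatol=1e-5,fatol=1e-7)); return f.x,f.fun,len(S)
E
python3 - <<'E'
from hexfit import *
o=manip.get_obs();print(o["eef_pos"],o["orientation"][:,0],o["clock"])
c=cam("wrist"); save(c,"w5.png")
k=spotter.silhouettes("wrist","spanner"); print([(x["score"],np.round(np.array(x["box"])*[640,480,640,480])) for x in k])
P=pts(c,k[0]["mask"]); P=P[P[:,2]<.06]
b=P[P[:,2]>.04]; m=b[:,:2].mean(0); d=np.linalg.svd(b[:,:2]-m,full_matrices=False)[2][0]; d*=np.sign(d[0]); print("bar",m,np.degrees(np.arctan2(d[1],d[0])),np.median(b[:,2]))
n=(b[:,:2]-m)@[-d[1],d[0]]; print("bar width",n.min(),n.max(), "tcp rel n", (o["eef_pos"][:2]-m)@[-d[1],d[0]])
for e in ([.57,-.267],):
  A=ringview(c,e); print(len(A),np.histogram(A[:,2],np.arange(0,.05,.003))); print(ringfit(A,.018,.019,.0125,e))
E
```

```text
[ 0.47432025 -0.29236783  0.11600032] [9.64546705e-01 2.63911139e-01 7.50916848e-04] 5.65
[(0.64, array([289.,  44., 354., 361.]))]
bar [ 0.47777061 -0.29144523] 15.54645534555396 0.046509486723147364
bar width -0.007548247425379443 0.007531479654231949 tcp rel n 3.592012740475284e-05
8336 (array([  23, 5456,  398,   58,   39,  512, 1493,  126,  132,   89,   10,
          0,    0,    0,    0,    0]), array([0.   , 0.003, 0.006, 0.009, 0.012, 0.015, 0.018, 0.021, 0.024,
       0.027, 0.03 , 0.033, 0.036, 0.039, 0.042, 0.045, 0.048]))
(array([ 0.56757456, -0.26644814]), np.float64(0.12719587782778968), 2062)
```

View pics/w5.png

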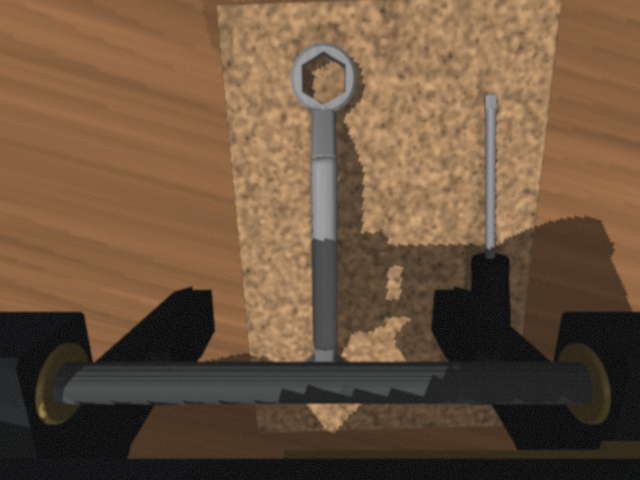

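The spanner bar lies on the gripper's centre line (px column 324) and the yaw matches. The screwdriver is clear of the fingers. Descend and grip.

Emit:
apply_moves(targets=[{"claw": 0, "dx": 0, "dy": 0, "dz": -0.2, "rx": 0, "ry": 0, "rz": 0}, {"claw": 0, "dx": 0, "dy": 0, "dz": -0.35, "rx": 0, "ry": 0, "rz": 0}, {"claw": 0, "dx": 0, "dy": 0, "dz": -0.475, "rx": 0, "ry": 0, "rz": 0}, {"claw": 0, "dx": 0, "dy": 0, "dz": -0.475, "rx": 0, "ry": 0, "rz": 0}, {"claw": 1, "dx": 0, "dy": 0, "dz": -0.475, "rx": 0, "ry": 0, "rz": 0}, {"claw": 1, "dx": 0, "dy": 0, "dz": -0.475, "rx": 0, "ry": 0, "rz": 0}, {"claw": 1, "dx": 0, "dy": 0, "dz": -0.475, "rx": 0, "ry": 0, "rz": 0}, {"claw": 1, "dx": 0, "dy": 0, "dz": -0.475, "rx": 0, "ry": 0, "rz": 0}, {"claw": 1, "dx": 0, "dy": 0, "dz": -0.475, "rx": 0, "ry": 0, "rz": 0}, {"claw": 1, "dx": 0, "dy": 0, "dz": -0.475, "rx": 0, "ry": 0, "rz": 0}], grip_force=55)

```text
clock: 6.75
eef_pos: [0.4742, -0.2919, 0.0199]
orientation: [[0.965, 0.263, 0.0], [0.263, -0.965, -0.0], [0.0, 0.0, -1.0]]
wrist_force: [0.8, -0.7, 0.0]
finger_gap: 0.0421
finger_force: 0.0
```

Emit:
apply_moves(targets=[{"claw": 1, "dx": 0, "dy": 0, "dz": 0, "rx": 0, "ry": 0, "rz": 0}, {"claw": 1, "dx": 0, "dy": 0, "dz": 0, "rx": 0, "ry": 0, "rz": 0}, {"claw": 1, "dx": 0, "dy": 0, "dz": 0.15, "rx": 0, "ry": 0, "rz": 0}, {"claw": 1, "dx": 0, "dy": 0, "dz": 0.3, "rx": 0, "ry": 0, "rz": 0}, {"claw": 1, "dx": 0, "dy": 0, "dz": 0.45, "rx": 0, "ry": 0, "rz": 0}, {"claw": 1, "dx": 0, "dy": 0, "dz": 0.6, "rx": 0, "ry": 0, "rz": 0}, {"claw": 1, "dx": 0, "dy": 0, "dz": 0.6, "rx": 0, "ry": 0, "rz": 0}, {"claw": 1, "dx": 0, "dy": 0, "dz": 0.6, "rx": 0, "ry": 0, "rz": 0}])

```text
clock: 7.55
eef_pos: [0.4741, -0.2918, 0.1396]
orientation: [[0.965, 0.263, 0.0], [0.263, -0.965, -0.0], [0.0, 0.0, -1.0]]
wrist_force: [0.3, -0.2, -0.6]
finger_gap: 0.0004
finger_force: 0.0
```

The fingers close more slowly than I allowed for and shut above the bar. I'll reopen and check that the spanner hasn't moved.

Emit:
apply_moves(targets=[{"claw": 0.4, "dx": 0, "dy": 0, "dz": 0, "rx": 0, "ry": 0, "rz": 0}, {"claw": 0.4, "dx": 0, "dy": 0, "dz": 0, "rx": 0, "ry": 0, "rz": 0}, {"claw": 0.4, "dx": 0, "dy": 0, "dz": -0.1, "rx": 0, "ry": 0, "rz": 0}, {"claw": 0.4, "dx": 0, "dy": 0, "dz": -0.1, "rx": 0, "ry": 0, "rz": 0}, {"claw": 0.4, "dx": 0, "dy": 0, "dz": -0.1, "rx": 0, "ry": 0, "rz": 0}, {"claw": 0.4, "dx": 0, "dy": 0, "dz": -0.1, "rx": 0, "ry": 0, "rz": 0}, {"claw": 0.4, "dx": 0, "dy": 0, "dz": -0.1, "rx": 0, "ry": 0, "rz": 0}])

```text
clock: 8.25
eef_pos: [0.4743, -0.2921, 0.1203]
orientation: [[0.965, 0.263, 0.001], [0.263, -0.965, -0.001], [0.0, 0.001, -1.0]]
wrist_force: [1.0, 0.3, -0.5]
finger_gap: 0.0524
finger_force: 0.0
```

Run:
```python
from hexfit import *
o=manip.get_obs();print(o["eef_pos"],o["finger_gap"])
c=cam("wrist")
k=spotter.silhouettes("wrist","spanner"); print([(x["score"],np.round(np.array(x["box"])*[640,480,640,480])) for x in k])
P=pts(c,k[0]["mask"]); P=P[P[:,2]<.06]
b=P[P[:,2]>.04]; m=b[:,:2].mean(0); d=np.linalg.svd(b[:,:2]-m,full_matrices=False)[2][0]; d*=np.sign(d[0]); print("bar",m,np.degrees(np.arctan2(d[1],d[0])),np.median(b[:,2]))
print("tcp rel n", (o["eef_pos"][:2]-m)@[-d[1],d[0]])
print(ringfit(ringview(c,[.5676,-.2664]),.018,.019,.0125,[.5676,-.2664]))
```

```text
[ 0.47431788 -0.29206189  0.12028884] 0.05242821287688441
[(0.61, array([292.,  48., 357., 363.]))]
bar [ 0.47786496 -0.29142563] 15.478663978109687 0.04651359701558515
tcp rel n 0.00033345767236119694
(array([ 0.56758629, -0.26645512]), np.float64(0.14196817608343087), 1997)
```

The spanner has not moved. Descend again and allow the fingers time to close.

Emit:
apply_moves(targets=[{"claw": 0.4, "dx": 0, "dy": 0, "dz": -0.2, "rx": 0, "ry": 0, "rz": 0}, {"claw": 0.4, "dx": 0, "dy": 0, "dz": -0.35, "rx": 0, "ry": 0, "rz": 0}, {"claw": 0.4, "dx": 0, "dy": 0, "dz": -0.495, "rx": 0, "ry": 0, "rz": 0}, {"claw": 0.4, "dx": 0, "dy": 0, "dz": -0.495, "rx": 0, "ry": 0, "rz": 0}, {"claw": 1, "dx": 0, "dy": 0, "dz": -0.495, "rx": 0, "ry": 0, "rz": 0}, {"claw": 1, "dx": 0, "dy": 0, "dz": -0.495, "rx": 0, "ry": 0, "rz": 0}, {"claw": 1, "dx": 0, "dy": 0, "dz": -0.495, "rx": 0, "ry": 0, "rz": 0}, {"claw": 1, "dx": 0, "dy": 0, "dz": -0.495, "rx": 0, "ry": 0, "rz": 0}, {"claw": 1, "dx": 0, "dy": 0, "dz": -0.495, "rx": 0, "ry": 0, "rz": 0}, {"claw": 1, "dx": 0, "dy": 0, "dz": -0.495, "rx": 0, "ry": 0, "rz": 0}], grip_force=55)

```text
clock: 9.35
eef_pos: [0.4744, -0.2922, 0.0213]
orientation: [[0.965, 0.264, 0.001], [0.264, -0.965, -0.001], [0.001, 0.001, -1.0]]
wrist_force: [0.6, -1.6, 3.8]
finger_gap: 0.0141
finger_force: 55.0
```

Emit:
apply_moves(targets=[{"claw": 1, "dx": 0, "dy": 0, "dz": 0, "rx": 0, "ry": 0, "rz": 0}, {"claw": 1, "dx": 0, "dy": 0, "dz": 0, "rx": 0, "ry": 0, "rz": 0}, {"claw": 1, "dx": 0, "dy": 0, "dz": 0, "rx": 0, "ry": 0, "rz": 0}])

```text
clock: 9.65
eef_pos: [0.4744, -0.2923, 0.0212]
orientation: [[0.965, 0.263, 0.001], [0.263, -0.965, -0.001], [0.001, 0.001, -1.0]]
wrist_force: [-1.6, -0.9, 5.0]
finger_gap: 0.0137
finger_force: 55.0
```

Gripped at 13.7 mm gap (the bar). Lift, carry and turn to yaw 90.

Emit:
apply_moves(targets=[{"claw": 1, "dx": 0, "dy": 0, "dz": 0.1, "rx": 0, "ry": 0, "rz": 0}, {"claw": 1, "dx": 0, "dy": 0, "dz": 0.3, "rx": 0, "ry": 0, "rz": 0}, {"claw": 1, "dx": 0, "dy": 0.15, "dz": 0.5, "rx": 0, "ry": 0, "rz": 0.14}, {"claw": 1, "dx": 0.05, "dy": 0.35, "dz": 0.5, "rx": 0, "ry": 0, "rz": 0.28}, {"claw": 1, "dx": 0.1, "dy": 0.55, "dz": 0.5, "rx": 0, "ry": 0, "rz": 0.42}, {"claw": 1, "dx": 0.15, "dy": 0.75, "dz": 0.5, "rx": 0, "ry": 0, "rz": 0.56}, {"claw": 1, "dx": 0.2, "dy": 0.9, "dz": 0.5, "rx": 0, "ry": 0, "rz": 0.7}, {"claw": 1, "dx": 0.2, "dy": 1, "dz": 0.5, "rx": 0, "ry": 0, "rz": 0.84}, {"claw": 1, "dx": 0.2, "dy": 1, "dz": 0.5, "rx": 0, "ry": 0, "rz": 0.98}, {"claw": 1, "dx": 0.2, "dy": 1, "dz": 0.5, "rx": 0, "ry": 0, "rz": 1}])

```text
clock: 10.65
eef_pos: [0.5137, -0.0911, 0.1201]
orientation: [[0.251, 0.968, -0.002], [0.968, -0.251, 0.001], [0.0, -0.002, -1.0]]
wrist_force: [0.6, 0.7, -2.5]
finger_gap: 0.0142
finger_force: 55.0
```

Emit:
apply_moves(targets=[{"claw": 1, "dx": 0.04, "dy": 0.15, "dz": 0, "rx": 0, "ry": 0, "rz": 0.12}, {"claw": 1, "dx": 0.07, "dy": 0.3, "dz": 0, "rx": 0, "ry": 0, "rz": 0.248}, {"claw": 1, "dx": 0.07, "dy": 0.45, "dz": 0, "rx": 0, "ry": 0, "rz": 0.248}, {"claw": 1, "dx": 0.07, "dy": 0.6, "dz": 0, "rx": 0, "ry": 0, "rz": 0.248}, {"claw": 1, "dx": 0.07, "dy": 0.635, "dz": 0, "rx": 0, "ry": 0, "rz": 0.248}, {"claw": 1, "dx": 0.07, "dy": 0.635, "dz": 0, "rx": 0, "ry": 0, "rz": 0.248}, {"claw": 1, "dx": 0.07, "dy": 0.635, "dz": 0, "rx": 0, "ry": 0, "rz": 0.248}, {"claw": 1, "dx": 0.07, "dy": 0.635, "dz": 0, "rx": 0, "ry": 0, "rz": 0.248}])

```text
clock: 11.45
eef_pos: [0.5282, 0.0339, 0.1206]
orientation: [[-0.001, 1.0, -0.0], [1.0, 0.001, -0.0], [-0.0, -0.0, -1.0]]
wrist_force: [0.7, -0.5, -2.0]
finger_gap: 0.014
finger_force: 55.0
```

```bash
cat > held.py <<'E'
from hexfit import *
def held(name=None):
    o=manip.get_obs(); T=o["eef_pos"]; x=o["orientation"][:,0]; d=x[:2]/np.hypot(*x[:2]); n=np.array([-d[1],d[0]])
    print("tcp",T.round(4),"yaw",np.degrees(np.arctan2(d[1],d[0])).round(2),"t",o["clock"],"F",o["wrist_force"].round(1),"M",o["wrist_torque"].round(2),"gap",o["finger_gap"].round(4))
    c=cam("wrist")
    if name: save(c,name)
    base=T[2]-.0172  # ring underside
    g=T[:2]+d*.098
    A=ringview(c,g,.032,base-.01,base+.05)
    R=A.copy(); top=base+.014
    Q=A[abs(A[:,2]-top)<.005]
    t=(Q[:,:2]-T[:2])@d; s=(Q[:,:2]-T[:2])@n
    # keep only away from crank; ring height plane (pitch/roll)
    F=np.linalg.lstsq(np.c_[t,s,np.ones(len(t))],Q[:,2],rcond=None)[0]
    print("ringtop n",len(Q),"t",t.min().round(4),t.max().round(4),"s",s.min().round(4),s.max().round(4),"z",np.median(Q[:,2]).round(4),"exp",top.round(4))
    p,f,_=ringfit(A,np.median(Q[:,2]),.019,.0125,g); print("ring",p.round(4),f,"rel t,s",((p-T[:2])@d).round(4),((p-T[:2])@n).round(4))
    # hole pixels: project; centroid of hole from image points inside ring that are lower than ring
    H=pts(c); u=(H[:,:3]-np.array(c["extrinsics"])[:3,3]); k=(np.median(Q[:,2])-np.array(c["extrinsics"])[2,3])/u[:,2]; X=np.array(c["extrinsics"])[:2,3]+u[:,:2]*k[:,None]
    S=X[(np.linalg.norm(X-p,axis=1)<.0155)]; lo=H[(np.linalg.norm(X-p,axis=1)<.0155),2]<np.median(Q[:,2])-.018
    S=S[lo]; print("hole n",len(S))
    if len(S)>50: 
        hull=cv2.convexHull((S*1e4).astype(np.float32)); M=cv2.moments(hull); hc=np.array([M["m10"],M["m01"]])/M["m00"]/1e4
        print("hole c",hc.round(4),"rel",((hc-T[:2])@d).round(4),((hc-T[:2])@n).round(4),"area",M["m00"]/100)
    B=pts(c); tb=(B[:,:2]-T[:2])@d; sb=(B[:,:2]-T[:2])@n
    b=B[(tb>.025)&(tb<.052)&(abs(sb)<.012)&(abs(B[:,2]-(base+.042))<.006)]
    tb=(b[:,:2]-T[:2])@d; sb=(b[:,:2]-T[:2])@n
    e=[]; 
    for lo_ in np.arange(.025,.052,.003):
        q=sb[(tb>=lo_)&(tb<lo_+.003)]
        if len(q)>5: e.append((lo_,(q.min()+q.max())/2))
    e=np.array(e); f=np.polyfit(e[:,0],e[:,1],1); print("bar yaw rel",np.degrees(f[0]).round(2),"s0",f[1].round(4),"zslope",np.degrees(np.polyfit(tb,b[:,2],1)[0]).round(2),"z",np.median(b[:,2]).round(4),"exp",(base+.042).round(4))
    return c
E
python3 -c "
from held import *
held('w6.png')"
```

```text
Traceback (most recent call last):
  File "held.py", line 4, in held
    print("tcp",T.round(4),"yaw",np.degrees(np.arctan2(d[1],d[0])).round(2),"t",o["clock"],"F",o["wrist_force"].round(1),"M",o["wrist_torque"].round(2),"gap",o["finger_gap"].round(4))
                                                                                                                                                              ^^^^^^^^^^^^^^^^^^^^^
AttributeError: 'float' object has no attribute 'round'
```

```bash
sed -i 's/o\["finger_gap"\].round(4)/round(o["finger_gap"],4)/' held.py; python3 -c "
from held import *
held('w6.png')"
```

```text
tcp [0.5282 0.0339 0.1206] yaw 90.03 t 11.45 F [ 0.7 -0.5 -2. ] M [-0.03 -0.06  0.03] gap 0.014
ringtop n 5482 t 0.0717 0.1133 s -0.0187 0.0189 z 0.1179 exp 0.1174
ring [0.5281 0.1305] 0.40796532490861215 rel t,s 0.0966 -0.0
hole n 3956
hole c [0.5282 0.1301] rel 0.0962 -0.0001 area 429.3556962862611
bar yaw rel -0.04 s0 0.0 zslope -0.21 z 0.1459 exp 0.1454
```

View pics/w6.png

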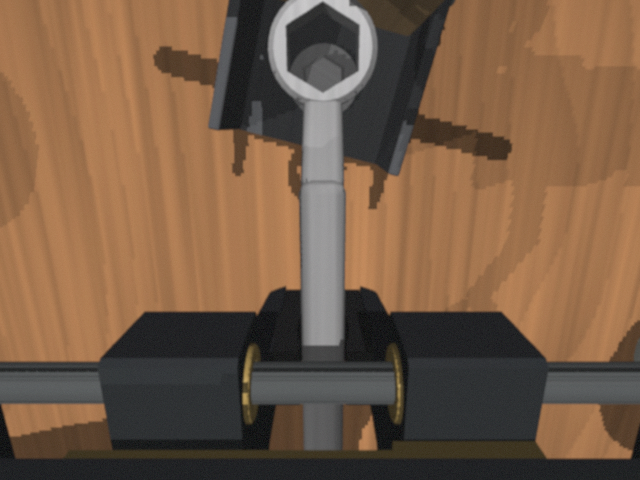

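The image shows the ring nearly level, with the bolt head visible through its hole at px (325,70). The ring's far edge is cut off at the top of the frame, so I'll get the centre from the hexagon hole's edges instead.

```bash
cat > hole.py <<'E'
from hexfit import *
import scipy.ndimage as nd
def hole(ztop,hw=.0125,sgn=1,guess=None,plane=None,c=None):
    o=manip.get_obs(); T=o["eef_pos"]; x=o["orientation"][:,0]; d=x[:2]/np.hypot(*x[:2]); n=np.array([-d[1],d[0]]); yaw=np.degrees(np.arctan2(d[1],d[0]))
    c=c or cam("wrist"); Ei=np.linalg.inv(np.array(c["extrinsics"])); g=cv2.GaussianBlur(cv2.cvtColor(c["img"],cv2.COLOR_RGB2GRAY).astype(float),(0,0),.7)
    def score(p):
        an=np.radians(p[2]+30+60*np.arange(6)); N=np.c_[np.cos(an),np.sin(an)]; t=np.c_[-N[:,1],N[:,0]]; s=np.linspace(-.45,.45,15)*hw/np.cos(np.pi/6); tot=0
        o=[]
        for r in (hw-.0008,hw+.0008):
            X=(np.array(p[:2])+N[:,None,:]*r+s[None,:,None]*t[:,None,:]).reshape(-1,2); q=np.c_[X,np.full(len(X),ztop),np.ones(len(X))]@Ei.T
            o.append(nd.map_coordinates(g,[q[:,1]/q[:,2]*c["fy"]+c["cy"],q[:,0]/q[:,2]*c["fx"]+c["cx"]],order=1,mode="nearest"))
        return -sgn*np.mean(o[1]-o[0])
    g0=T[:2]+d*.098 if guess is None else guess
    B=sorted((score((g0[0]+a,g0[1]+b,yaw+y)),(g0[0]+a,g0[1]+b,yaw+y)) for a in np.arange(-.005,.0051,.001) for b in np.arange(-.005,.0051,.001) for y in (-4,-2,0,2,4))
    r=minimize(score,B[0][1],method="Nelder-Mead",options=dict(initial_simplex=np.array(B[0][1])+np.array([[0,0,0],[.0007,0,0],[0,.0007,0],[0,0,1.5]]),xatol=1e-5,fatol=1e-4))
    p=r.x; print("hole",p.round(4),"score",-r.fun.round(1),"rel t,s",((p[:2]-T[:2])@d).round(4),((p[:2]-T[:2])@n).round(4),"dyaw",(p[2]-yaw).round(2)); return c,p
E
python3 -c "
from hole import *
c,p=hole(.1179)
hole(.1174,c=c);hole(.1179,hw=.0122,c=c)"
```

```text
hole [ 0.5282  0.1318 90.1084] score 117.8 rel t,s 0.0977 -0.0 dyaw 0.07
hole [ 0.5282  0.1318 90.3022] score 118.3 rel t,s 0.0976 -0.0001 dyaw 0.24
hole [ 0.5281  0.1318 90.1191] score 114.9 rel t,s 0.0976 -0.0001 dyaw 0.06
```

The ring (0.5282, 0.1318, 90.1°) is within 0.3 mm of the bolt (0.5285, 0.1317, 90.2°). Descend with a check just above the head.

Emit:
apply_moves(targets=[{"claw": 1, "dx": 0.002, "dy": 0, "dz": -0.15, "rx": 0, "ry": 0, "rz": 0}, {"claw": 1, "dx": 0.002, "dy": 0, "dz": -0.3, "rx": 0, "ry": 0, "rz": 0}, {"claw": 1, "dx": 0.002, "dy": 0, "dz": -0.39, "rx": 0, "ry": 0, "rz": 0}, {"claw": 1, "dx": 0.002, "dy": 0, "dz": -0.39, "rx": 0, "ry": 0, "rz": 0}, {"claw": 1, "dx": 0.002, "dy": 0, "dz": -0.39, "rx": 0, "ry": 0, "rz": 0}])

```text
clock: 12.05
eef_pos: [0.5289, 0.0347, 0.0433]
orientation: [[-0.002, 1.0, 0.001], [1.0, 0.002, -0.0], [-0.0, 0.001, -1.0]]
wrist_force: [-0.5, -1.2, -2.2]
finger_gap: 0.0138
finger_force: 55.0
```

Emit:
apply_moves(targets=[{"claw": 1, "dx": 0, "dy": 0, "dz": -0.02, "rx": 0, "ry": 0, "rz": 0}, {"claw": 1, "dx": 0, "dy": 0, "dz": -0.04, "rx": 0, "ry": 0, "rz": 0}, {"claw": 1, "dx": 0, "dy": 0, "dz": -0.05, "rx": 0, "ry": 0, "rz": 0}, {"claw": 1, "dx": 0, "dy": 0, "dz": -0.05, "rx": 0, "ry": 0, "rz": 0}])

```text
clock: 12.45
eef_pos: [0.5291, 0.0345, 0.0332]
orientation: [[-0.003, 1.0, 0.001], [1.0, 0.003, -0.001], [-0.001, 0.001, -1.0]]
wrist_force: [0.5, -4.2, 1.8]
finger_gap: 0.0142
finger_force: 55.0
```

Contact is starting to centre the ring over the chamfer, with a light force in −y. I'll nudge −0.6 mm in y and continue down.

Emit:
apply_moves(targets=[{"claw": 1, "dx": -0.001, "dy": -0.003, "dz": -0.01, "rx": 0, "ry": 0, "rz": 0}, {"claw": 1, "dx": -0.001, "dy": -0.003, "dz": -0.02, "rx": 0, "ry": 0, "rz": 0}, {"claw": 1, "dx": -0.001, "dy": -0.003, "dz": -0.03, "rx": 0, "ry": 0, "rz": 0}, {"claw": 1, "dx": -0.001, "dy": -0.003, "dz": -0.03, "rx": 0, "ry": 0, "rz": 0}])

```text
clock: 12.85
eef_pos: [0.5294, 0.0331, 0.0275]
orientation: [[-0.003, 1.0, 0.003], [1.0, 0.003, -0.002], [-0.002, 0.003, -1.0]]
wrist_force: [-0.3, -11.2, 5.0]
finger_gap: 0.0138
finger_force: 55.0
```

```bash
python3 -c "
from hole import *
o=manip.get_obs(); print(o['eef_pos'],o['wrist_force'],o['wrist_torque'])
c,p=hole(o['eef_pos'][2]-.0172+.014)
A=ringview(c,p[:2],.03,0,.06); print(ringfit(A,o['eef_pos'][2]-.003,.019,.0125,p[:2]), np.histogram(A[:,2],np.arange(0,.05,.002)))
"
```

```text
[0.52936338 0.03312358 0.02753463] [ -0.31440601 -11.22923313   4.9745972 ] [-1.37174219 -0.03803676 -0.00458695]
hole [ 0.5278  0.133  88.7128] score 12.9 rel t,s 0.0999 0.0013 dyaw -1.44
(array([0.52863911, 0.14580035]), np.float64(6.092223039278522), 2936) (array([   0,    0,  461, 4639, 1090,  586,    1,    0,   25,  734, 3206,
        296,  120,  126,  129,  812, 2886, 1365,  311,  294,  243,   34,
          0,    0]), array([0.   , 0.002, 0.004, 0.006, 0.008, 0.01 , 0.012, 0.014, 0.016,
       0.018, 0.02 , 0.022, 0.024, 0.026, 0.028, 0.03 , 0.032, 0.034,
       0.036, 0.038, 0.04 , 0.042, 0.044, 0.046, 0.048]))
```

The depth shows the ring top at about 33 mm, so the ring is resting on the head's edge and not seated. Let me look.

```bash
python3 -c "
from h import *
c=cam('wrist'); np.save('w7.npy',c,allow_pickle=True); save(c,'w7.png',(250,0,400,112),5)"
```

```text
(no output)
```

View pics/w7.png

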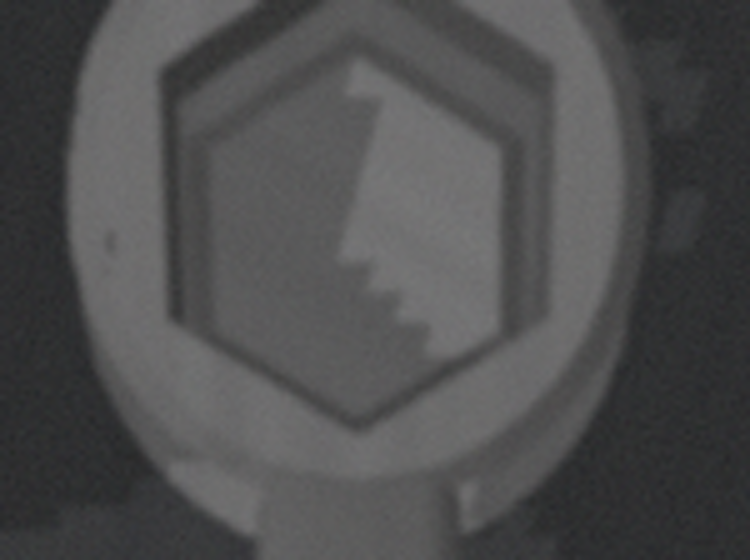

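The yaw is right, but the hole's near (−y) edge sits on the head's chamfer: the ring is too far in +y, which agrees with Fy = −11 N. I'll back off by lifting, then re-measure the spanner in the grip.

Emit:
apply_moves(targets=[{"claw": 1, "dx": 0, "dy": 0, "dz": 0.04, "rx": 0, "ry": 0, "rz": 0}, {"claw": 1, "dx": 0, "dy": 0, "dz": 0.12, "rx": 0, "ry": 0, "rz": 0}, {"claw": 1, "dx": 0, "dy": 0, "dz": 0.2, "rx": 0, "ry": 0, "rz": 0}, {"claw": 1, "dx": 0, "dy": 0, "dz": 0.2, "rx": 0, "ry": 0, "rz": 0}, {"claw": 1, "dx": 0, "dy": 0, "dz": 0.2, "rx": 0, "ry": 0, "rz": 0}])

```text
clock: 13.45
eef_pos: [0.5281, 0.0348, 0.0663]
orientation: [[-0.003, 1.0, -0.0], [1.0, 0.003, 0.0], [0.0, -0.0, -1.0]]
wrist_force: [-0.1, 1.2, -2.2]
finger_gap: 0.0139
finger_force: 55.0
```

```bash
python3 -c "
from held import *
c=held()
import hole as H
o=manip.get_obs(); T=o['eef_pos']
A=ringview(c,T[:2]+[0,.098],.02,T[2]-.02,T[2]+.03); print('dz hist',np.histogram(A[:,2]-T[2],np.arange(-.012,.022,.002)))
t=A[:,1]-T[1]; f=abs(A[:,2]-T[2]-.002)<.008
for lo in (.079,.085,.09,.096,.102,.108): 
  q=A[f&(t>lo)&(t<lo+.006)]; print(lo,len(q),np.median(q[:,2]-T[2]).round(4))
z=np.median(A[f,2])
for zz in (z,z-.002): H.hole(zz,c=c)
"
```

```text
tcp [0.5281 0.0348 0.0663] yaw 90.16 t 13.45 F [-0.1  1.2 -2.2] M [-0.01 -0.11  0.04] gap 0.0139
ringtop n 3819 t 0.0757 0.1134 s -0.0189 0.0191 z 0.0671 exp 0.0631
ring [0.5277 0.1317] 0.5265275907106985 rel t,s 0.0969 0.0001
hole n 4346
hole c [0.5277 0.1319] rel 0.0971 0.0 area 442.8624776300788
bar yaw rel 0.32 s0 -0.0002 zslope 2.42 z 0.0933 exp 0.0911
dz hist (array([  90,  141,  143,  152,  137,  378, 2617, 1929,   43,    0,    0,
          0,    0,    0,    0,    0]), array([-0.012, -0.01 , -0.008, -0.006, -0.004, -0.002,  0.   ,  0.002,
        0.004,  0.006,  0.008,  0.01 ,  0.012,  0.014,  0.016,  0.018,
        0.02 ]))
0.079 976 0.0014
0.085 963 0.0015
0.09 696 0.0016
0.096 823 0.0018
0.102 898 0.002
0.108 930 0.002
hole [ 0.5277  0.133  90.4715] score 43.5 rel t,s 0.0983 -0.0001 dyaw 0.31
hole [ 0.5276  0.1333 90.6872] score 41.3 rel t,s 0.0986 -0.0 dyaw 0.53
```

The ring slipped up 2.4° in the grip. I'll correct the pitch with the tool, shift −1 mm in y, hover just above the head, and compare both hexagons in one picture.

Emit:
apply_moves(targets=[{"claw": 1, "dx": 0.0035, "dy": -0.005, "dz": 0, "rx": -0.042, "ry": 0, "rz": 0}, {"claw": 1, "dx": 0.0035, "dy": -0.005, "dz": -0.06, "rx": -0.042, "ry": 0, "rz": 0}, {"claw": 1, "dx": 0.0035, "dy": -0.005, "dz": -0.12, "rx": -0.042, "ry": 0, "rz": 0}, {"claw": 1, "dx": 0.0035, "dy": -0.005, "dz": -0.12, "rx": -0.042, "ry": 0, "rz": 0}, {"claw": 1, "dx": 0.0035, "dy": -0.005, "dz": -0.12, "rx": -0.042, "ry": 0, "rz": 0}])

```text
clock: 14.0
eef_pos: [0.5287, 0.0334, 0.042]
orientation: [[-0.003, 1.0, -0.001], [0.999, 0.002, -0.043], [-0.043, -0.002, -0.999]]
wrist_force: [0.2, 0.2, -1.5]
finger_gap: 0.0137
finger_force: 55.0
```

```bash
cat > cmp.py <<'E'
from hole import *
def cmp(c=None):
    c=c or cam("wrist"); o=manip.get_obs(); T=o["eef_pos"]; x=o["orientation"][:,0]; d=x[:2]/np.hypot(*x[:2])
    print("tcp",T.round(4),"F",o["wrist_force"].round(1),"M",o["wrist_torque"].round(2),"yaw",np.degrees(np.arctan2(d[1],d[0])).round(2),"t",o["clock"])
    A=ringview(c,T[:2]+d*.0975,.0185,.013,.06); A=A[A[:,2]>.012]
    h=A[:,2]; hd=h[h<.0235]; rg=h[h>max(.0235,T[2]-.009)]; t=(A[:,:2]-T[:2])@d; m=h>.0235
    m=h>max(.0235,T[2]-.009)
    print("head n",len(hd),"ring top z",np.median(rg).round(4),"n",len(rg),"slope deg",np.degrees(np.polyfit(t[m],h[m],1)[0]).round(2),"underside",(np.median(rg)-.014).round(4))
    zr=np.median(rg)
    _,p=hole(zr,c=c)
    # bolt top points: those below ring seen through hole
    for hw in (.0100,.0105): 
        _,b=hole(.020,hw=hw,sgn=-1,guess=np.array([.5285,.1317]),c=c)
    print("ring-bolt mm",((p[:2]-b[:2])*1000).round(2))
    return c
E
python3 -c "
from cmp import *
c=cmp(); np.save('w8.npy',c,allow_pickle=True); save(c,'w8.png',(250,0,400,112),5)"
```

```text
tcp [0.529  0.0334 0.0425] F [ 0.6 -0.3 -2.6] M [ 0.01 -0.01 -0.03] yaw 90.14 t 14.05
head n 3709 ring top z 0.0392 n 4678 slope deg -1.47 underside 0.0252
hole [ 0.5283  0.1317 90.3803] score 36.2 rel t,s 0.0983 0.0004 dyaw 0.24
hole [ 0.5287  0.1317 91.2613] score 17.8 rel t,s 0.0983 0.0001 dyaw 1.12
hole [ 0.5285  0.1318 90.3118] score 14.9 rel t,s 0.0984 0.0003 dyaw 0.17
ring-bolt mm [-0.16 -0.14]
```

View pics/w8.png

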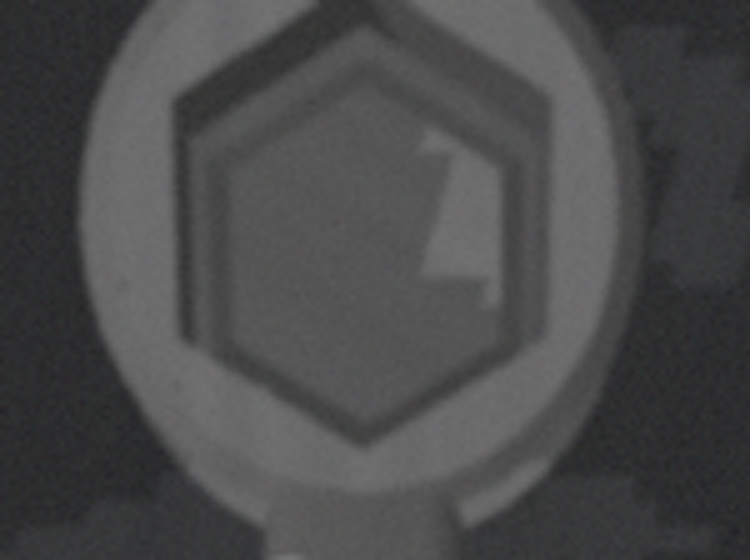

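The hexagons now coincide within 0.2 mm and the head is centred through the hole. Lower in stages.

Emit:
apply_moves(targets=[{"claw": 1, "dx": 0, "dy": 0, "dz": -0.015, "rx": 0, "ry": 0, "rz": 0}, {"claw": 1, "dx": 0, "dy": 0, "dz": -0.03, "rx": 0, "ry": 0, "rz": 0}, {"claw": 1, "dx": 0, "dy": 0, "dz": -0.045, "rx": 0, "ry": 0, "rz": 0}, {"claw": 1, "dx": 0, "dy": 0, "dz": -0.05, "rx": 0, "ry": 0, "rz": 0}, {"claw": 1, "dx": 0, "dy": 0, "dz": -0.05, "rx": 0, "ry": 0, "rz": 0}])

```text
clock: 14.55
eef_pos: [0.529, 0.0335, 0.0326]
orientation: [[-0.003, 1.0, -0.0], [0.999, 0.003, -0.044], [-0.044, -0.0, -0.999]]
wrist_force: [0.7, 0.3, -2.8]
finger_gap: 0.014
finger_force: 55.0
```

```bash
python3 -c "
from cmp import *
cmp()"
```

```text
tcp [0.529  0.0335 0.0327] F [ 0.4 -0.  -3. ] M [-0.01 -0.09 -0.02] yaw 90.16 t 14.6
head n 4771 ring top z 0.0298 n 4736 slope deg -1.78 underside 0.0158
hole [ 0.5286  0.1318 90.4381] score 38.0 rel t,s 0.0983 0.0002 dyaw 0.28
hole [ 0.5287  0.1316 90.1302] score 24.3 rel t,s 0.0981 0.0 dyaw -0.03
hole [ 0.5284  0.1318 89.8251] score 23.4 rel t,s 0.0983 0.0003 dyaw -0.33
ring-bolt mm [ 0.13 -0.08]
```

Emit:
apply_moves(targets=[{"claw": 1, "dx": 0, "dy": 0, "dz": -0.012, "rx": 0, "ry": 0, "rz": 0}, {"claw": 1, "dx": 0, "dy": 0, "dz": -0.022, "rx": 0, "ry": 0, "rz": 0}, {"claw": 1, "dx": 0, "dy": 0, "dz": -0.03, "rx": 0, "ry": 0, "rz": 0}, {"claw": 1, "dx": 0, "dy": 0, "dz": -0.03, "rx": 0, "ry": 0, "rz": 0}])

```text
clock: 15.0
eef_pos: [0.5289, 0.0335, 0.0265]
orientation: [[-0.003, 1.0, -0.0], [0.999, 0.003, -0.044], [-0.044, -0.0, -0.999]]
wrist_force: [-0.9, -0.0, -2.2]
finger_gap: 0.0138
finger_force: 55.0
```

```bash
python3 -c "
from cmp import *
cmp()"
```

```text
tcp [0.529  0.0335 0.0266] F [ 0.9 -0.7 -2.6] M [ 0.05 -0.09 -0.06] yaw 90.15 t 15.05
head n 6736 ring top z 0.0242 n 2877 slope deg -0.31 underside 0.0102
hole [ 0.5285  0.1317 90.4277] score 35.3 rel t,s 0.0982 0.0002 dyaw 0.27
hole [ 0.5287  0.1316 90.7339] score 31.1 rel t,s 0.0981 -0.0 dyaw 0.58
hole [ 0.5285  0.1319 90.6814] score 32.0 rel t,s 0.0984 0.0002 dyaw 0.53
ring-bolt mm [ 0.03 -0.22]
```

The ring is seated, underside at about 10 mm with no side load. I'll start the clockwise stroke on an arc about the bolt.

Emit:
apply_moves(targets=[{"claw": 1, "dx": -0.026, "dy": 0.001, "dz": 0, "rx": 0, "ry": 0, "rz": -0.05}, {"claw": 1, "dx": -0.051, "dy": 0.003, "dz": 0, "rx": 0, "ry": 0, "rz": -0.1}, {"claw": 1, "dx": -0.077, "dy": 0.006, "dz": 0, "rx": 0, "ry": 0, "rz": -0.15}, {"claw": 1, "dx": -0.102, "dy": 0.01, "dz": 0, "rx": 0, "ry": 0, "rz": -0.2}, {"claw": 1, "dx": -0.127, "dy": 0.016, "dz": 0, "rx": 0, "ry": 0, "rz": -0.25}, {"claw": 1, "dx": -0.127, "dy": 0.016, "dz": 0, "rx": 0, "ry": 0, "rz": -0.25}])

```text
clock: 15.65
eef_pos: [0.5038, 0.0366, 0.027]
orientation: [[0.256, 0.967, -0.01], [0.966, -0.256, -0.043], [-0.044, 0.001, -0.999]]
wrist_force: [1.7, -1.1, -2.9]
finger_gap: 0.0138
finger_force: 55.0
```

```bash
cat > arc.py <<'E'
import sys
from h import *
def state(C=(.5286,.1318)):
    o=manip.get_obs(); T=o["eef_pos"]; d=o["orientation"][:,0][:2]; yaw=np.degrees(np.arctan2(d[1],d[0])); r=T[:2]-C; F=o["wrist_force"]
    print("tcp",T.round(4),"yaw",yaw.round(2),"polar",(np.degrees(np.arctan2(-r[1],-r[0]))).round(2),"r",np.hypot(*r).round(4),"F",F.round(1),"M",o["wrist_torque"].round(2),"Mz bolt",(r[0]*F[1]-r[1]*F[0]+o["wrist_torque"][2]).round(3),"t",o["clock"])
    return T,yaw
def table(angs,y0,y0cmd=None,r=.0983):
    u=lambda a:np.array([np.cos(np.radians(a)),np.sin(np.radians(a))])
    for a in angs: d=r*(u(y0)-u(y0+a))/.2; print(a,"dx",d[0].round(4),"dy",d[1].round(4),"rz",round(a/60,4))
E
python3 -c "
from arc import *
state(); from cmp import cmp; cmp(); table([-4,-8,-12,-16,-20,-24,-28,-32,-35,-36],75.15)"
```

```text
tcp [0.5038 0.0366 0.027 ] yaw 75.14 polar 75.4 r 0.0984 F [ 1.7 -1.1 -2.9] M [-0.23 -0.28  0.05] Mz bolt 0.237 t 15.65
tcp [0.504  0.0366 0.027 ] F [ 0.9 -2.  -3.2] M [-0.23 -0.16  0.04] yaw 75.22 t 15.7
head n 6339 ring top z 0.0243 n 3102 slope deg -0.44 underside 0.0103
hole [ 0.5285  0.1316 76.5887] score 26.2 rel t,s 0.0982 0.0005 dyaw 1.37
hole [ 0.5286  0.1318 83.5044] score 20.7 rel t,s 0.0984 0.0004 dyaw 8.28
hole [ 0.5285  0.132  82.7753] score 21.7 rel t,s 0.0985 0.0006 dyaw 7.55
ring-bolt mm [-0.03 -0.37]
-4 dx -0.0328 dy 0.0099 rz -0.0667
-8 dx -0.0649 dy 0.0222 rz -0.1333
-12 dx -0.096 dy 0.0366 rz -0.2
-16 dx -0.1261 dy 0.0531 rz -0.2667
-20 dx -0.1549 dy 0.0717 rz -0.3333
-24 dx -0.1823 dy 0.0923 rz -0.4
-28 dx -0.2083 dy 0.1147 rz -0.4667
-32 dx -0.2326 dy 0.1389 rz -0.5333
-35 dx -0.2497 dy 0.1582 rz -0.5833
-36 dx -0.2552 dy 0.1648 rz -0.6
```

It's turning, with about 0.24 N m read at the bolt and the ring still seated. Finish the stroke to yaw 40.

Emit:
apply_moves(targets=[{"claw": 1, "dx": -0.033, "dy": 0.01, "dz": 0, "rx": 0, "ry": 0, "rz": -0.0667}, {"claw": 1, "dx": -0.065, "dy": 0.022, "dz": 0, "rx": 0, "ry": 0, "rz": -0.1333}, {"claw": 1, "dx": -0.096, "dy": 0.037, "dz": 0, "rx": 0, "ry": 0, "rz": -0.2}, {"claw": 1, "dx": -0.126, "dy": 0.053, "dz": 0, "rx": 0, "ry": 0, "rz": -0.2667}, {"claw": 1, "dx": -0.155, "dy": 0.072, "dz": 0, "rx": 0, "ry": 0, "rz": -0.3333}, {"claw": 1, "dx": -0.182, "dy": 0.092, "dz": 0, "rx": 0, "ry": 0, "rz": -0.4}, {"claw": 1, "dx": -0.208, "dy": 0.115, "dz": 0, "rx": 0, "ry": 0, "rz": -0.4667}, {"claw": 1, "dx": -0.233, "dy": 0.139, "dz": 0, "rx": 0, "ry": 0, "rz": -0.5333}, {"claw": 1, "dx": -0.25, "dy": 0.158, "dz": 0, "rx": 0, "ry": 0, "rz": -0.5833}, {"claw": 1, "dx": -0.25, "dy": 0.158, "dz": 0, "rx": 0, "ry": 0, "rz": -0.5833}])

```text
clock: 16.7
eef_pos: [0.4539, 0.0683, 0.0269]
orientation: [[0.763, 0.646, -0.033], [0.645, -0.764, -0.029], [-0.044, 0.0, -0.999]]
wrist_force: [0.8, -2.4, -2.6]
finger_gap: 0.014
finger_force: 55.0
```

```bash
python3 -c "
from arc import *
state(); from cmp import cmp; cmp()"
```

```text
tcp [0.4539 0.0683 0.0269] yaw 40.22 polar 40.36 r 0.0981 F [ 0.8 -2.4 -2.6] M [-0.44 -0.12 -0.09] Mz bolt 0.141 t 16.7
tcp [0.4539 0.0681 0.0269] F [ 1.3 -2.9 -2.4] M [-0.43 -0.14  0.  ] yaw 40.28 t 16.75
head n 6413 ring top z 0.0242 n 3076 slope deg -0.54 underside 0.0102
hole [ 0.5287  0.1317 40.8619] score 22.6 rel t,s 0.0981 0.0002 dyaw 0.58
hole [ 0.5287  0.1316 47.4636] score 15.7 rel t,s 0.098 0.0001 dyaw 7.19
hole [ 0.5291  0.132  47.7445] score 17.8 rel t,s 0.0987 0.0001 dyaw 7.47
ring-bolt mm [-0.46 -0.33]
```

First stroke done; the bolt is at about 44.5–47°. Back off through the play, lift off, and look at the head.

```bash
python3 -c "
from arc import *
table([2,4,10,16,22,28,34,40,46,52,58,64,65],40.25)"
```

```text
2 dx 0.0113 dy -0.0129 rz 0.0333
4 dx 0.0231 dy -0.0254 rz 0.0667
10 dx 0.0608 dy -0.0603 rz 0.1667
16 dx 0.1021 dy -0.0911 rz 0.2667
22 dx 0.1463 dy -0.1174 rz 0.3667
28 dx 0.193 dy -0.1389 rz 0.4667
34 dx 0.2417 dy -0.1555 rz 0.5667
40 dx 0.2919 dy -0.1668 rz 0.6667
46 dx 0.343 dy -0.1729 rz 0.7667
52 dx 0.3944 dy -0.1736 rz 0.8667
58 dx 0.4457 dy -0.1688 rz 0.9667
64 dx 0.4961 dy -0.1588 rz 1.0667
65 dx 0.5044 dy -0.1566 rz 1.0833
```

Emit:
apply_moves(targets=[{"claw": 1, "dx": 0.011, "dy": -0.013, "dz": 0, "rx": 0, "ry": 0, "rz": 0.0333}, {"claw": 1, "dx": 0.023, "dy": -0.025, "dz": 0, "rx": 0, "ry": 0, "rz": 0.0667}, {"claw": 1, "dx": 0.023, "dy": -0.025, "dz": 0, "rx": 0, "ry": 0, "rz": 0.0667}, {"claw": 1, "dx": 0.023, "dy": -0.025, "dz": 0.03, "rx": 0, "ry": 0, "rz": 0.0667}, {"claw": 1, "dx": 0.023, "dy": -0.025, "dz": 0.08, "rx": 0, "ry": 0, "rz": 0.0667}, {"claw": 1, "dx": 0.023, "dy": -0.025, "dz": 0.13, "rx": 0, "ry": 0, "rz": 0.0667}, {"claw": 1, "dx": 0.023, "dy": -0.025, "dz": 0.13, "rx": 0, "ry": 0, "rz": 0.0667}, {"claw": 1, "dx": 0.023, "dy": -0.025, "dz": 0.13, "rx": 0, "ry": 0, "rz": 0.0667}])

```text
clock: 17.55
eef_pos: [0.4582, 0.0633, 0.053]
orientation: [[0.717, 0.697, -0.031], [0.696, -0.717, -0.031], [-0.044, 0.0, -0.999]]
wrist_force: [-0.7, -0.3, -3.5]
finger_gap: 0.0139
finger_force: 55.0
```

```bash
python3 -c "
from arc import *
_,y=state(); from cmp import cmp; c=cmp(); np.save('w9.npy',c,allow_pickle=True); table([8,16,24,32,40,48,56,60],y)
A=pts(c); print('x')
"
```

```text
tcp [0.4582 0.0633 0.053 ] yaw 44.16 polar 44.2 r 0.0982 F [-0.7 -0.3 -3.5] M [-0.01 -0.08 -0.02] Mz bolt -0.049 t 17.55
tcp [0.458  0.0633 0.0526] F [ 0.  -0.7 -3.2] M [0.03 0.03 0.01] yaw 44.16 t 17.6
head n 3197 ring top z 0.0501 n 4722 slope deg -2.01 underside 0.0361
hole [ 0.5281  0.1321 44.874 ] score 20.3 rel t,s 0.0982 0.0005 dyaw 0.71
hole [ 0.5287  0.1316 46.1807] score 13.4 rel t,s 0.0983 -0.0003 dyaw 2.02
hole [ 0.5324  0.136  46.3877] score 12.8 rel t,s 0.1041 0.0003 dyaw 2.23
ring-bolt mm [-4.34 -3.96]
8 dx 0.0511 dy -0.0457 rz 0.1333
16 dx 0.108 dy -0.0839 rz 0.2667
24 dx 0.1697 dy -0.1138 rz 0.4
32 dx 0.235 dy -0.1348 rz 0.5333
40 dx 0.3026 dy -0.1466 rz 0.6667
48 dx 0.3711 dy -0.1488 rz 0.8
56 dx 0.4393 dy -0.1414 rz 0.9333
60 dx 0.4728 dy -0.1342 rz 1.0
x
```

Emit:
apply_moves(targets=[{"claw": 1, "dx": 0.051, "dy": -0.046, "dz": 0, "rx": 0, "ry": 0, "rz": 0.1333}, {"claw": 1, "dx": 0.108, "dy": -0.084, "dz": 0, "rx": 0, "ry": 0, "rz": 0.2667}, {"claw": 1, "dx": 0.17, "dy": -0.114, "dz": 0, "rx": 0, "ry": 0, "rz": 0.4}, {"claw": 1, "dx": 0.235, "dy": -0.135, "dz": 0, "rx": 0, "ry": 0, "rz": 0.5333}, {"claw": 1, "dx": 0.303, "dy": -0.147, "dz": 0, "rx": 0, "ry": 0, "rz": 0.6667}, {"claw": 1, "dx": 0.371, "dy": -0.149, "dz": 0, "rx": 0, "ry": 0, "rz": 0.8}, {"claw": 1, "dx": 0.439, "dy": -0.141, "dz": 0, "rx": 0, "ry": 0, "rz": 0.9333}, {"claw": 1, "dx": 0.473, "dy": -0.134, "dz": 0, "rx": 0, "ry": 0, "rz": 1}, {"claw": 1, "dx": 0.473, "dy": -0.134, "dz": 0, "rx": 0, "ry": 0, "rz": 1}, {"claw": 1, "dx": 0.473, "dy": -0.134, "dz": -0.045, "rx": 0, "ry": 0, "rz": 1}])

```text
clock: 18.6
eef_pos: [0.5529, 0.0365, 0.0438]
orientation: [[-0.242, 0.97, 0.012], [0.969, 0.243, -0.043], [-0.044, 0.001, -0.999]]
wrist_force: [0.4, 0.6, -2.0]
finger_gap: 0.014
finger_force: 55.0
```

Emit:
apply_moves(targets=[{"claw": 1, "dx": 0, "dy": 0, "dz": 0, "rx": 0, "ry": 0, "rz": 0}, {"claw": 1, "dx": 0, "dy": 0, "dz": 0, "rx": 0, "ry": 0, "rz": 0}])

```text
clock: 18.8
eef_pos: [0.5523, 0.0365, 0.0433]
orientation: [[-0.243, 0.97, 0.009], [0.969, 0.244, -0.043], [-0.044, -0.001, -0.999]]
wrist_force: [-0.5, 0.7, -2.6]
finger_gap: 0.0142
finger_force: 55.0
```

```bash
python3 -c "
from arc import *
_,y=state(); from cmp import cmp; c=cmp(); save(c,'w10.png',(250,0,400,112),5)
"
```

```text
tcp [0.5523 0.0365 0.0433] yaw 104.11 polar 103.95 r 0.0982 F [-0.5  0.7 -2.6] M [-0.01 -0.09 -0.  ] Mz bolt -0.034 t 18.8
tcp [0.5525 0.0365 0.0436] F [ 0.2  0.1 -3.3] M [ 0.03 -0.08 -0.01] yaw 104.12 t 18.85
head n 3612 ring top z 0.0405 n 4696 slope deg -1.44 underside 0.0265
hole [  0.5284   0.1317 104.6934] score 36.1 rel t,s 0.0982 0.0001 dyaw 0.57
hole [  0.5286   0.1317 106.4683] score 16.7 rel t,s 0.0981 -0.0001 dyaw 2.35
hole [  0.5274   0.1353 105.1695] score 13.9 rel t,s 0.102 0.0003 dyaw 1.05
ring-bolt mm [ 1.02 -3.62]
```

View pics/w10.png

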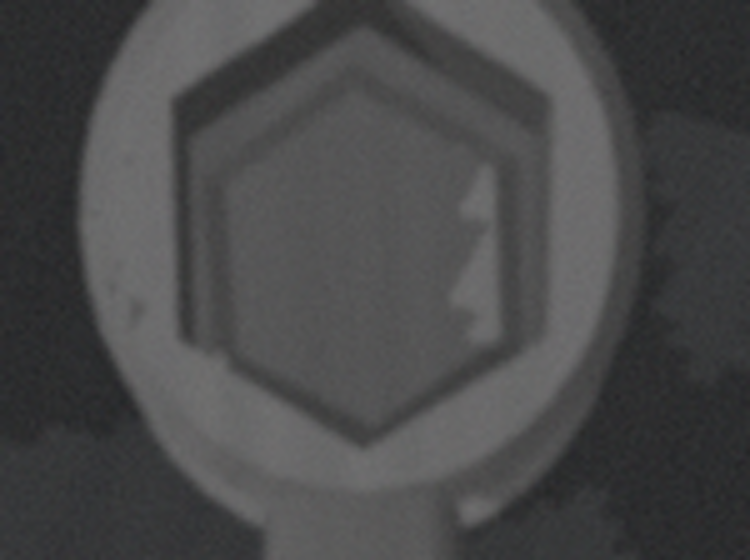

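The head is centred in the hole, with the bolt about 1–2° CCW of it. Turn +1° and lower.

Emit:
apply_moves(targets=[{"claw": 1, "dx": 0.008, "dy": 0.002, "dz": 0, "rx": 0, "ry": 0, "rz": 0.018}, {"claw": 1, "dx": 0.008, "dy": 0.002, "dz": -0.02, "rx": 0, "ry": 0, "rz": 0.018}, {"claw": 1, "dx": 0.008, "dy": 0.002, "dz": -0.035, "rx": 0, "ry": 0, "rz": 0.018}, {"claw": 1, "dx": 0.008, "dy": 0.002, "dz": -0.05, "rx": 0, "ry": 0, "rz": 0.018}, {"claw": 1, "dx": 0.008, "dy": 0.002, "dz": -0.055, "rx": 0, "ry": 0, "rz": 0.018}])

```text
clock: 19.35
eef_pos: [0.5542, 0.0369, 0.0322]
orientation: [[-0.263, 0.965, 0.011], [0.964, 0.263, -0.042], [-0.044, -0.001, -0.999]]
wrist_force: [0.1, -0.6, -3.1]
finger_gap: 0.0139
finger_force: 55.0
```

```bash
python3 -c "
from arc import *
state(); from cmp import cmp; cmp()
"
```

```text
tcp [0.5542 0.0369 0.0322] yaw 105.24 polar 105.1 r 0.0983 F [ 0.1 -0.6 -3.1] M [-0.03 -0.04  0.02] Mz bolt 0.018 t 19.35
tcp [0.5542 0.0369 0.0323] F [ 0.2 -0.9 -2.7] M [ 0.02 -0.08  0.04] yaw 105.24 t 19.4
head n 4800 ring top z 0.0294 n 4720 slope deg -1.6 underside 0.0154
hole [  0.5284   0.1317 105.7204] score 38.3 rel t,s 0.0982 -0.0 dyaw 0.48
hole [  0.5288   0.1316 106.9512] score 23.5 rel t,s 0.0981 -0.0003 dyaw 1.71
hole [  0.5284   0.1318 106.9845] score 22.9 rel t,s 0.0984 -0.0 dyaw 1.75
ring-bolt mm [ 0.08 -0.15]
```

Centred and clear. Lower fully and sweep to yaw 70, which is still short of the earliest possible stop.

Emit:
apply_moves(targets=[{"claw": 1, "dx": 0, "dy": 0, "dz": -0.012, "rx": 0, "ry": 0, "rz": 0}, {"claw": 1, "dx": 0, "dy": 0, "dz": -0.02, "rx": 0, "ry": 0, "rz": 0}, {"claw": 1, "dx": 0, "dy": 0, "dz": -0.027, "rx": 0, "ry": 0, "rz": 0}, {"claw": 1, "dx": 0, "dy": 0, "dz": -0.027, "rx": 0, "ry": 0, "rz": 0}, {"claw": 1, "dx": 0, "dy": 0, "dz": -0.027, "rx": 0, "ry": 0, "rz": 0}])

```text
clock: 19.9
eef_pos: [0.5545, 0.0369, 0.0274]
orientation: [[-0.263, 0.965, 0.011], [0.964, 0.263, -0.042], [-0.044, -0.0, -0.999]]
wrist_force: [0.5, 0.3, -2.2]
finger_gap: 0.0136
finger_force: 55.0
```

```bash
python3 -c "
from arc import *
_,y=state(); from cmp import cmp; cmp(); table(range(-4,-37,-4),105.2)
"
```

```text
tcp [0.5545 0.0369 0.0274] yaw 105.24 polar 105.24 r 0.0984 F [ 0.5  0.3 -2.2] M [-0.   -0.06 -0.01] Mz bolt 0.04 t 19.9
tcp [0.5545 0.0369 0.0274] F [-1.   0.4 -3.1] M [-0.03 -0.07 -0.01] yaw 105.24 t 19.95
head n 5639 ring top z 0.0247 n 3910 slope deg -0.32 underside 0.0107
hole [  0.5287   0.1316 105.5298] score 36.2 rel t,s 0.0982 -0.0001 dyaw 0.29
hole [  0.5287   0.1317 108.1249] score 29.7 rel t,s 0.0982 -0.0001 dyaw 2.88
hole [  0.5284   0.1319 107.4908] score 29.8 rel t,s 0.0985 0.0002 dyaw 2.25
ring-bolt mm [ 0.37 -0.26]
-4 dx -0.0334 dy -0.0078 rz -0.0667
-8 dx -0.0673 dy -0.0133 rz -0.1333
-12 dx -0.1014 dy -0.0164 rz -0.2
-16 dx -0.1357 dy -0.0171 rz -0.2667
-20 dx -0.17 dy -0.0155 rz -0.3333
-24 dx -0.2041 dy -0.0114 rz -0.4
-28 dx -0.2378 dy -0.005 rz -0.4667
-32 dx -0.2709 dy 0.0038 rz -0.5333
-36 dx -0.3034 dy 0.0148 rz -0.6
```

Emit:
apply_moves(targets=[{"claw": 1, "dx": -0.033, "dy": -0.008, "dz": 0, "rx": 0, "ry": 0, "rz": -0.0667}, {"claw": 1, "dx": -0.067, "dy": -0.013, "dz": 0, "rx": 0, "ry": 0, "rz": -0.1333}, {"claw": 1, "dx": -0.101, "dy": -0.016, "dz": 0, "rx": 0, "ry": 0, "rz": -0.2}, {"claw": 1, "dx": -0.136, "dy": -0.017, "dz": 0, "rx": 0, "ry": 0, "rz": -0.2667}, {"claw": 1, "dx": -0.17, "dy": -0.0155, "dz": 0, "rx": 0, "ry": 0, "rz": -0.3333}, {"claw": 1, "dx": -0.204, "dy": -0.011, "dz": 0, "rx": 0, "ry": 0, "rz": -0.4}, {"claw": 1, "dx": -0.238, "dy": -0.005, "dz": 0, "rx": 0, "ry": 0, "rz": -0.4667}, {"claw": 1, "dx": -0.271, "dy": 0.004, "dz": 0, "rx": 0, "ry": 0, "rz": -0.5333}, {"claw": 1, "dx": -0.303, "dy": 0.015, "dz": 0, "rx": 0, "ry": 0, "rz": -0.6}, {"claw": 1, "dx": -0.303, "dy": 0.015, "dz": 0, "rx": 0, "ry": 0, "rz": -0.6}])

```text
clock: 20.95
eef_pos: [0.4939, 0.0398, 0.0276]
orientation: [[0.354, 0.935, -0.015], [0.934, -0.355, -0.042], [-0.044, 0.001, -0.999]]
wrist_force: [2.1, -2.3, -2.8]
finger_gap: 0.0138
finger_force: 55.0
```

Emit:
apply_moves(targets=[{"claw": 1, "dx": 0, "dy": 0, "dz": 0, "rx": 0, "ry": 0, "rz": 0}, {"claw": 1, "dx": 0, "dy": 0, "dz": 0, "rx": 0, "ry": 0, "rz": 0}], grip_force=12)

```text
clock: 21.15
eef_pos: [0.4941, 0.0397, 0.0274]
orientation: [[0.353, 0.936, -0.016], [0.935, -0.353, -0.041], [-0.044, 0.0, -0.999]]
wrist_force: [-0.7, -3.3, -1.5]
finger_gap: 0.0145
finger_force: 12.0
```

```bash
python3 -c "
from arc import *
_,y=state(); from cmp import cmp; cmp(); state(); table([-.7,-1.4,-2],69.2); table([-.7,-1.4,-2],60); table([-.7,-1.4,-2],52)
"
```

```text
tcp [0.4941 0.0397 0.0274] yaw 69.31 polar 69.46 r 0.0984 F [-0.7 -3.3 -1.5] M [-0.48 -0.04  0.05] Mz bolt 0.102 t 21.15
tcp [0.4941 0.0396 0.0274] F [-0.3 -3.6 -1.4] M [-0.51 -0.08 -0.02] yaw 69.29 t 21.2
head n 5501 ring top z 0.0248 n 3977 slope deg -0.33 underside 0.0108
hole [ 0.5285  0.1318 70.874 ] score 23.4 rel t,s 0.0984 0.0003 dyaw 1.58
hole [ 0.5287  0.1316 77.2771] score 15.3 rel t,s 0.0983 0.0002 dyaw 7.98
hole [ 0.5289  0.1323 77.2629] score 17.5 rel t,s 0.099 0.0002 dyaw 7.97
ring-bolt mm [-0.35 -0.5 ]
tcp [0.4941 0.0396 0.0274] yaw 69.29 polar 69.45 r 0.0984 F [-0.3 -3.6 -1.4] M [-0.51 -0.08 -0.02] Mz bolt 0.084 t 21.2
-0.7 dx -0.0056 dy 0.0022 rz -0.0117
-1.4 dx -0.0112 dy 0.0044 rz -0.0233
-2 dx -0.0159 dy 0.0064 rz -0.0333
-0.7 dx -0.0052 dy 0.003 rz -0.0117
-1.4 dx -0.0103 dy 0.0061 rz -0.0233
-2 dx -0.0147 dy 0.0088 rz -0.0333
-0.7 dx -0.0047 dy 0.0037 rz -0.0117
-1.4 dx -0.0094 dy 0.0075 rz -0.0233
-2 dx -0.0133 dy 0.0108 rz -0.0333
```

About 75° has been turned, so the stop is 5–25° ahead. Advance 3.5°, then creep.

Emit:
apply_moves(targets=[{"claw": 1, "dx": -0.014, "dy": 0.005, "dz": 0, "rx": 0, "ry": 0, "rz": -0.029}, {"claw": 1, "dx": -0.028, "dy": 0.011, "dz": 0, "rx": 0, "ry": 0, "rz": -0.058}, {"claw": 1, "dx": -0.028, "dy": 0.011, "dz": 0, "rx": 0, "ry": 0, "rz": -0.058}])

```text
clock: 21.5
eef_pos: [0.4886, 0.042, 0.0275]
orientation: [[0.41, 0.912, -0.017], [0.911, -0.41, -0.04], [-0.044, 0.001, -0.999]]
wrist_force: [0.4, -4.0, -1.8]
finger_gap: 0.0146
finger_force: 12.0
```

```bash
python3 -c "
from arc import *
for i in range(3): state(); cam('wrist')
"
```

```text
tcp [0.4886 0.042  0.0275] yaw 65.78 polar 65.99 r 0.0984 F [ 0.4 -4.  -1.8] M [-0.54 -0.25  0.04] Mz bolt 0.235 t 21.5
tcp [0.4886 0.0419 0.0275] yaw 65.82 polar 66.03 r 0.0983 F [ 0.8 -2.9 -2.3] M [-0.51 -0.29  0.01] Mz bolt 0.197 t 21.55
tcp [0.4886 0.0419 0.0274] yaw 65.82 polar 66.01 r 0.0984 F [ 0.7 -2.8 -2.4] M [-0.55 -0.31  0.12] Mz bolt 0.291 t 21.6
```

Emit:
apply_moves(targets=[{"claw": 1, "dx": -0.0027, "dy": 0.0013, "dz": 0, "rx": 0, "ry": 0, "rz": -0.006}, {"claw": 1, "dx": -0.0055, "dy": 0.0026, "dz": 0, "rx": 0, "ry": 0, "rz": -0.012}, {"claw": 1, "dx": -0.0055, "dy": 0.0026, "dz": 0, "rx": 0, "ry": 0, "rz": -0.012}])

```text
clock: 21.95
eef_pos: [0.4872, 0.0426, 0.0274]
orientation: [[0.422, 0.907, -0.018], [0.906, -0.422, -0.04], [-0.044, 0.0, -0.999]]
wrist_force: [1.8, -4.0, -1.3]
finger_gap: 0.0146
finger_force: 12.0
```

Emit:
apply_moves(targets=[{"claw": 1, "dx": -0.0027, "dy": 0.0013, "dz": 0, "rx": 0, "ry": 0, "rz": -0.006}, {"claw": 1, "dx": -0.0055, "dy": 0.0026, "dz": 0, "rx": 0, "ry": 0, "rz": -0.012}, {"claw": 1, "dx": -0.0055, "dy": 0.0026, "dz": 0, "rx": 0, "ry": 0, "rz": -0.012}])

```text
clock: 22.25
eef_pos: [0.486, 0.0431, 0.0273]
orientation: [[0.433, 0.901, -0.019], [0.9, -0.434, -0.04], [-0.044, -0.0, -0.999]]
wrist_force: [1.7, -4.9, -1.7]
finger_gap: 0.0145
finger_force: 12.0
```

Emit:
apply_moves(targets=[{"claw": 1, "dx": -0.0027, "dy": 0.0013, "dz": 0, "rx": 0, "ry": 0, "rz": -0.006}, {"claw": 1, "dx": -0.0054, "dy": 0.0027, "dz": 0, "rx": 0, "ry": 0, "rz": -0.012}, {"claw": 1, "dx": -0.0054, "dy": 0.0027, "dz": 0, "rx": 0, "ry": 0, "rz": -0.012}])

```text
clock: 22.55
eef_pos: [0.4849, 0.0437, 0.0273]
orientation: [[0.444, 0.896, -0.02], [0.895, -0.445, -0.039], [-0.044, -0.0, -0.999]]
wrist_force: [1.4, -4.3, -0.8]
finger_gap: 0.0147
finger_force: 12.0
```

Emit:
apply_moves(targets=[{"claw": 1, "dx": -0.0027, "dy": 0.0014, "dz": 0, "rx": 0, "ry": 0, "rz": -0.006}, {"claw": 1, "dx": -0.0054, "dy": 0.0028, "dz": 0, "rx": 0, "ry": 0, "rz": -0.012}, {"claw": 1, "dx": -0.0054, "dy": 0.0028, "dz": 0, "rx": 0, "ry": 0, "rz": -0.012}])

```text
clock: 22.85
eef_pos: [0.4838, 0.0442, 0.0273]
orientation: [[0.456, 0.89, -0.02], [0.889, -0.456, -0.039], [-0.044, -0.0, -0.999]]
wrist_force: [0.7, -4.1, -1.5]
finger_gap: 0.0147
finger_force: 12.0
```

Emit:
apply_moves(targets=[{"claw": 1, "dx": -0.003, "dy": 0.0016, "dz": 0, "rx": 0, "ry": 0, "rz": -0.0067}, {"claw": 1, "dx": -0.0061, "dy": 0.0032, "dz": 0, "rx": 0, "ry": 0, "rz": -0.0133}, {"claw": 1, "dx": -0.0061, "dy": 0.0032, "dz": 0, "rx": 0, "ry": 0, "rz": -0.0133}])

```text
clock: 23.15
eef_pos: [0.4826, 0.0449, 0.0273]
orientation: [[0.468, 0.884, -0.021], [0.883, -0.468, -0.039], [-0.044, -0.0, -0.999]]
wrist_force: [1.0, -4.7, -1.3]
finger_gap: 0.0149
finger_force: 12.0
```

Emit:
apply_moves(targets=[{"claw": 1, "dx": -0.003, "dy": 0.0016, "dz": 0, "rx": 0, "ry": 0, "rz": -0.0067}, {"claw": 1, "dx": -0.006, "dy": 0.0033, "dz": 0, "rx": 0, "ry": 0, "rz": -0.0133}, {"claw": 1, "dx": -0.006, "dy": 0.0033, "dz": 0, "rx": 0, "ry": 0, "rz": -0.0133}])

```text
clock: 23.45
eef_pos: [0.4813, 0.0455, 0.0273]
orientation: [[0.48, 0.877, -0.021], [0.876, -0.481, -0.039], [-0.044, -0.0, -0.999]]
wrist_force: [0.5, -5.2, -1.0]
finger_gap: 0.0149
finger_force: 12.0
```

Emit:
apply_moves(targets=[{"claw": 1, "dx": -0.003, "dy": 0.001, "dz": 0, "rx": 0, "ry": 0, "rz": -0.0067}, {"claw": 1, "dx": -0.0067, "dy": 0.002, "dz": 0, "rx": 0, "ry": 0, "rz": -0.0133}, {"claw": 1, "dx": -0.0067, "dy": 0.002, "dz": 0, "rx": 0, "ry": 0, "rz": -0.0133}])

```text
clock: 23.75
eef_pos: [0.4801, 0.0461, 0.0273]
orientation: [[0.492, 0.87, -0.022], [0.869, -0.493, -0.038], [-0.044, -0.0, -0.999]]
wrist_force: [2.3, -2.5, -1.4]
finger_gap: 0.0149
finger_force: 12.0
```

Emit:
apply_moves(targets=[{"claw": 1, "dx": -0.003, "dy": 0.0017, "dz": 0, "rx": 0, "ry": 0, "rz": -0.0067}, {"claw": 1, "dx": -0.006, "dy": 0.0034, "dz": 0, "rx": 0, "ry": 0, "rz": -0.0133}, {"claw": 1, "dx": -0.006, "dy": 0.0034, "dz": 0, "rx": 0, "ry": 0, "rz": -0.0133}])

```text
clock: 24.05
eef_pos: [0.4789, 0.0468, 0.0273]
orientation: [[0.505, 0.863, -0.022], [0.862, -0.505, -0.038], [-0.044, 0.0, -0.999]]
wrist_force: [4.4, -1.4, -2.7]
finger_gap: 0.015
finger_force: 12.0
```

Tangential force is up to 4.5 N, possibly the stop; take a half step.

Emit:
apply_moves(targets=[{"claw": 1, "dx": -0.003, "dy": 0.0017, "dz": 0, "rx": 0, "ry": 0, "rz": -0.0067}, {"claw": 1, "dx": -0.003, "dy": 0.0017, "dz": 0, "rx": 0, "ry": 0, "rz": -0.0067}])

```text
clock: 24.25
eef_pos: [0.4783, 0.0471, 0.0273]
orientation: [[0.511, 0.86, -0.022], [0.859, -0.511, -0.038], [-0.044, -0.0, -0.999]]
wrist_force: [4.2, 0.1, -3.8]
finger_gap: 0.0145
finger_force: 12.0
```

```bash
python3 -c "
from arc import *
for i in range(3): state(); cam('wrist')
"
```

```text
tcp [0.4783 0.0471 0.0273] yaw 59.27 polar 59.3 r 0.0985 F [ 4.2  0.1 -3.8] M [-0.03 -0.63  0.  ] Mz bolt 0.35 t 24.25
tcp [0.4784 0.0471 0.0273] yaw 59.28 polar 59.34 r 0.0985 F [ 4.2 -0.6 -3.2] M [-0.   -0.7   0.01] Mz bolt 0.398 t 24.3
tcp [0.4784 0.0471 0.0273] yaw 59.28 polar 59.34 r 0.0985 F [ 4.7 -0.  -3. ] M [ 0.01 -0.68 -0.03] Mz bolt 0.363 t 24.35
```

That's plain running drag (0.36 N m). Continue.

Emit:
apply_moves(targets=[{"claw": 1, "dx": -0.003, "dy": 0.0017, "dz": 0, "rx": 0, "ry": 0, "rz": -0.0067}, {"claw": 1, "dx": -0.0059, "dy": 0.0035, "dz": 0, "rx": 0, "ry": 0, "rz": -0.0133}, {"claw": 1, "dx": -0.0059, "dy": 0.0035, "dz": 0, "rx": 0, "ry": 0, "rz": -0.0133}])

```text
clock: 24.7
eef_pos: [0.4772, 0.0478, 0.0273]
orientation: [[0.523, 0.852, -0.023], [0.851, -0.523, -0.037], [-0.044, 0.0, -0.999]]
wrist_force: [4.5, 0.1, -3.5]
finger_gap: 0.0146
finger_force: 12.0
```

Emit:
apply_moves(targets=[{"claw": 1, "dx": -0.003, "dy": 0.0018, "dz": 0, "rx": 0, "ry": 0, "rz": -0.0067}, {"claw": 1, "dx": -0.0058, "dy": 0.0036, "dz": 0, "rx": 0, "ry": 0, "rz": -0.0133}, {"claw": 1, "dx": -0.0058, "dy": 0.0036, "dz": 0, "rx": 0, "ry": 0, "rz": -0.0133}])

```text
clock: 25.0
eef_pos: [0.476, 0.0485, 0.0273]
orientation: [[0.534, 0.845, -0.023], [0.844, -0.535, -0.037], [-0.044, -0.0, -0.999]]
wrist_force: [4.4, 1.0, -3.4]
finger_gap: 0.0148
finger_force: 12.0
```

Emit:
apply_moves(targets=[{"claw": 1, "dx": -0.003, "dy": 0.0018, "dz": 0, "rx": 0, "ry": 0, "rz": -0.0067}, {"claw": 1, "dx": -0.0058, "dy": 0.0037, "dz": 0, "rx": 0, "ry": 0, "rz": -0.0133}, {"claw": 1, "dx": -0.0058, "dy": 0.0037, "dz": 0, "rx": 0, "ry": 0, "rz": -0.0133}])

```text
clock: 25.3
eef_pos: [0.4749, 0.0492, 0.0273]
orientation: [[0.546, 0.838, -0.024], [0.837, -0.546, -0.037], [-0.044, 0.0, -0.999]]
wrist_force: [5.1, 1.4, -3.4]
finger_gap: 0.015
finger_force: 12.0
```

Emit:
apply_moves(targets=[{"claw": 1, "dx": -0.0033, "dy": 0.0021, "dz": 0, "rx": 0, "ry": 0, "rz": -0.0075}, {"claw": 1, "dx": -0.0065, "dy": 0.0042, "dz": 0, "rx": 0, "ry": 0, "rz": -0.015}, {"claw": 1, "dx": -0.0065, "dy": 0.0042, "dz": 0, "rx": 0, "ry": 0, "rz": -0.015}])

```text
clock: 25.6
eef_pos: [0.4736, 0.0501, 0.0273]
orientation: [[0.559, 0.829, -0.024], [0.828, -0.559, -0.036], [-0.044, 0.0, -0.999]]
wrist_force: [4.5, 1.7, -3.7]
finger_gap: 0.0147
finger_force: 12.0
```

Emit:
apply_moves(targets=[{"claw": 1, "dx": -0.0032, "dy": 0.0022, "dz": 0, "rx": 0, "ry": 0, "rz": -0.0075}, {"claw": 1, "dx": -0.0064, "dy": 0.0043, "dz": 0, "rx": 0, "ry": 0, "rz": -0.015}, {"claw": 1, "dx": -0.0064, "dy": 0.0043, "dz": 0, "rx": 0, "ry": 0, "rz": -0.015}])

```text
clock: 25.9
eef_pos: [0.4724, 0.0509, 0.0274]
orientation: [[0.572, 0.82, -0.025], [0.819, -0.572, -0.036], [-0.044, 0.0, -0.999]]
wrist_force: [4.6, 1.4, -2.6]
finger_gap: 0.0146
finger_force: 12.0
```

Emit:
apply_moves(targets=[{"claw": 1, "dx": -0.0032, "dy": 0.0022, "dz": 0, "rx": 0, "ry": 0, "rz": -0.0075}, {"claw": 1, "dx": -0.0063, "dy": 0.0044, "dz": 0, "rx": 0, "ry": 0, "rz": -0.015}, {"claw": 1, "dx": -0.0063, "dy": 0.0044, "dz": 0, "rx": 0, "ry": 0, "rz": -0.015}])

```text
clock: 26.2
eef_pos: [0.4711, 0.0518, 0.0274]
orientation: [[0.585, 0.811, -0.025], [0.81, -0.585, -0.035], [-0.044, 0.0, -0.999]]
wrist_force: [5.1, 1.5, -2.7]
finger_gap: 0.0146
finger_force: 12.0
```

Emit:
apply_moves(targets=[{"claw": 1, "dx": -0.0031, "dy": 0.0023, "dz": 0, "rx": 0, "ry": 0, "rz": -0.0075}, {"claw": 1, "dx": -0.0062, "dy": 0.0045, "dz": 0, "rx": 0, "ry": 0, "rz": -0.015}, {"claw": 1, "dx": -0.0062, "dy": 0.0045, "dz": 0, "rx": 0, "ry": 0, "rz": -0.015}])

```text
clock: 26.5
eef_pos: [0.4699, 0.0527, 0.0274]
orientation: [[0.597, 0.802, -0.026], [0.801, -0.598, -0.035], [-0.044, 0.0, -0.999]]
wrist_force: [5.2, 1.5, -3.2]
finger_gap: 0.0147
finger_force: 12.0
```

Emit:
apply_moves(targets=[{"claw": 1, "dx": -0.0031, "dy": 0.0023, "dz": 0, "rx": 0, "ry": 0, "rz": -0.0075}, {"claw": 1, "dx": -0.0061, "dy": 0.0046, "dz": 0, "rx": 0, "ry": 0, "rz": -0.015}, {"claw": 1, "dx": -0.0061, "dy": 0.0046, "dz": 0, "rx": 0, "ry": 0, "rz": -0.015}])

```text
clock: 26.8
eef_pos: [0.4687, 0.0536, 0.0274]
orientation: [[0.61, 0.792, -0.026], [0.791, -0.61, -0.035], [-0.043, 0.0, -0.999]]
wrist_force: [6.0, 1.5, -4.2]
finger_gap: 0.0145
finger_force: 12.0
```

Emit:
apply_moves(targets=[{"claw": 1, "dx": -0.0024, "dy": 0.0018, "dz": 0, "rx": 0, "ry": 0, "rz": -0.0058}, {"claw": 1, "dx": -0.0047, "dy": 0.0037, "dz": 0, "rx": 0, "ry": 0, "rz": -0.0117}, {"claw": 1, "dx": -0.0047, "dy": 0.0037, "dz": 0, "rx": 0, "ry": 0, "rz": -0.0117}])

```text
clock: 27.1
eef_pos: [0.4677, 0.0544, 0.0274]
orientation: [[0.619, 0.785, -0.027], [0.784, -0.62, -0.034], [-0.044, 0.0, -0.999]]
wrist_force: [5.8, 0.6, -3.4]
finger_gap: 0.015
finger_force: 12.0
```

Emit:
apply_moves(targets=[{"claw": 1, "dx": -0.0024, "dy": 0.0019, "dz": 0, "rx": 0, "ry": 0, "rz": -0.0058}, {"claw": 1, "dx": -0.0047, "dy": 0.0038, "dz": 0, "rx": 0, "ry": 0, "rz": -0.0117}, {"claw": 1, "dx": -0.0047, "dy": 0.0038, "dz": 0, "rx": 0, "ry": 0, "rz": -0.0117}])

```text
clock: 27.4
eef_pos: [0.4668, 0.0551, 0.0274]
orientation: [[0.629, 0.777, -0.027], [0.776, -0.63, -0.034], [-0.043, 0.0, -0.999]]
wrist_force: [4.9, 0.9, -3.5]
finger_gap: 0.0148
finger_force: 12.0
```

Emit:
apply_moves(targets=[{"claw": 1, "dx": -0.003, "dy": 0.0024, "dz": 0, "rx": 0, "ry": 0, "rz": -0.0075}, {"claw": 1, "dx": -0.006, "dy": 0.0049, "dz": 0, "rx": 0, "ry": 0, "rz": -0.015}, {"claw": 1, "dx": -0.006, "dy": 0.0049, "dz": 0, "rx": 0, "ry": 0, "rz": -0.015}])

```text
clock: 27.7
eef_pos: [0.4656, 0.0561, 0.0274]
orientation: [[0.641, 0.767, -0.028], [0.766, -0.642, -0.034], [-0.043, 0.0, -0.999]]
wrist_force: [6.2, 1.2, -3.9]
finger_gap: 0.0145
finger_force: 12.0
```

Emit:
apply_moves(targets=[{"claw": 1, "dx": -0.003, "dy": 0.0025, "dz": 0, "rx": 0, "ry": 0, "rz": -0.0075}, {"claw": 1, "dx": -0.0059, "dy": 0.005, "dz": 0, "rx": 0, "ry": 0, "rz": -0.015}, {"claw": 1, "dx": -0.0059, "dy": 0.005, "dz": 0, "rx": 0, "ry": 0, "rz": -0.015}])

```text
clock: 28.0
eef_pos: [0.4645, 0.0571, 0.0274]
orientation: [[0.653, 0.757, -0.028], [0.756, -0.654, -0.033], [-0.043, 0.0, -0.999]]
wrist_force: [5.4, 1.8, -4.1]
finger_gap: 0.0147
finger_force: 12.0
```

Emit:
apply_moves(targets=[{"claw": 1, "dx": -0.0029, "dy": 0.0025, "dz": 0, "rx": 0, "ry": 0, "rz": -0.0075}, {"claw": 1, "dx": -0.0058, "dy": 0.0051, "dz": 0, "rx": 0, "ry": 0, "rz": -0.015}, {"claw": 1, "dx": -0.0058, "dy": 0.0051, "dz": 0, "rx": 0, "ry": 0, "rz": -0.015}])

```text
clock: 28.3
eef_pos: [0.4633, 0.0581, 0.0274]
orientation: [[0.665, 0.746, -0.029], [0.746, -0.666, -0.033], [-0.043, 0.0, -0.999]]
wrist_force: [5.7, 1.2, -3.6]
finger_gap: 0.015
finger_force: 12.0
```

Emit:
apply_moves(targets=[{"claw": 1, "dx": -0.0029, "dy": 0.0026, "dz": 0, "rx": 0, "ry": 0, "rz": -0.0075}, {"claw": 1, "dx": -0.0057, "dy": 0.0052, "dz": 0, "rx": 0, "ry": 0, "rz": -0.015}, {"claw": 1, "dx": -0.0057, "dy": 0.0052, "dz": 0, "rx": 0, "ry": 0, "rz": -0.015}])

```text
clock: 28.6
eef_pos: [0.4623, 0.059, 0.0274]
orientation: [[0.676, 0.736, -0.029], [0.735, -0.677, -0.032], [-0.043, 0.001, -0.999]]
wrist_force: [5.5, -0.0, -3.3]
finger_gap: 0.0149
finger_force: 12.1
```

Emit:
apply_moves(targets=[{"claw": 1, "dx": -0.0016, "dy": 0.0015, "dz": 0, "rx": 0, "ry": 0, "rz": -0.0042}, {"claw": 1, "dx": -0.0032, "dy": 0.0029, "dz": 0, "rx": 0, "ry": 0, "rz": -0.0083}, {"claw": 1, "dx": -0.0032, "dy": 0.0029, "dz": 0, "rx": 0, "ry": 0, "rz": -0.0083}])

```text
clock: 28.9
eef_pos: [0.4618, 0.0595, 0.0275]
orientation: [[0.683, 0.73, -0.029], [0.729, -0.683, -0.032], [-0.043, 0.001, -0.999]]
wrist_force: [6.0, -0.3, -3.1]
finger_gap: 0.015
finger_force: 12.1
```

Emit:
apply_moves(targets=[{"claw": 1, "dx": -0.0022, "dy": 0.0021, "dz": 0, "rx": 0, "ry": 0, "rz": -0.0058}, {"claw": 1, "dx": -0.0044, "dy": 0.0041, "dz": 0, "rx": 0, "ry": 0, "rz": -0.0117}, {"claw": 1, "dx": -0.0044, "dy": 0.0041, "dz": 0, "rx": 0, "ry": 0, "rz": -0.0117}])

```text
clock: 29.2
eef_pos: [0.461, 0.0603, 0.0275]
orientation: [[0.692, 0.722, -0.029], [0.721, -0.692, -0.032], [-0.043, 0.001, -0.999]]
wrist_force: [5.9, -0.5, -3.2]
finger_gap: 0.0147
finger_force: 12.1
```

```bash
python3 -c "
from arc import *
for i in range(2): state(); cam('wrist')
from cmp import cmp; cmp()
"
```

```text
tcp [0.461  0.0603 0.0275] yaw 46.19 polar 46.62 r 0.0984 F [ 5.9 -0.5 -3.2] M [-0.12 -1.06  0.15] Mz bolt 0.61 t 29.2
tcp [0.4611 0.0603 0.0275] yaw 46.2 polar 46.64 r 0.0984 F [ 6.5  0.5 -3. ] M [-0.05 -1.08  0.09] Mz bolt 0.515 t 29.25
tcp [0.461  0.0603 0.0275] F [ 6.3 -0.2 -3.8] M [-0.07 -1.04  0.13] yaw 46.2 t 29.35
head n 5389 ring top z 0.0248 n 3949 slope deg -0.22 underside 0.0108
hole [ 0.5285  0.1318 47.5653] score 23.0 rel t,s 0.0983 0.0008 dyaw 1.36
hole [ 0.5287  0.1316 56.5275] score 15.5 rel t,s 0.0983 0.0005 dyaw 10.32
hole [ 0.5291  0.1321 55.7922] score 17.6 rel t,s 0.0989 0.0006 dyaw 9.59
ring-bolt mm [-0.63 -0.3 ]
```

Torque is now about 0.56 N m, above running drag, with the TCP lagging behind, so it looks like the dead stop. Pull on a little to hand-firm and read again.

Emit:
apply_moves(targets=[{"claw": 1, "dx": -0.0025, "dy": 0.0024, "dz": 0, "rx": 0, "ry": 0, "rz": -0.0067}, {"claw": 1, "dx": -0.005, "dy": 0.0047, "dz": 0, "rx": 0, "ry": 0, "rz": -0.0133}, {"claw": 1, "dx": -0.005, "dy": 0.0047, "dz": 0, "rx": 0, "ry": 0, "rz": -0.0133}])

```text
clock: 29.65
eef_pos: [0.4601, 0.0612, 0.0275]
orientation: [[0.702, 0.712, -0.029], [0.711, -0.702, -0.032], [-0.043, 0.001, -0.999]]
wrist_force: [6.7, -1.0, -4.2]
finger_gap: 0.0145
finger_force: 12.1
```

```bash
python3 -c "
from arc import *
for i in range(4): state(); cam('wrist')
"
```

```text
tcp [0.4601 0.0612 0.0275] yaw 45.4 polar 45.87 r 0.0984 F [ 6.7 -1.  -4.2] M [-0.15 -1.18  0.16] Mz bolt 0.703 t 29.65
tcp [0.4601 0.0612 0.0275] yaw 45.41 polar 45.88 r 0.0984 F [ 6.4 -0.4 -4.3] M [-0.14 -1.09  0.12] Mz bolt 0.592 t 29.7
tcp [0.4601 0.0612 0.0275] yaw 45.41 polar 45.88 r 0.0984 F [ 6.4 -0.4 -3.7] M [-0.16 -1.11  0.12] Mz bolt 0.598 t 29.75
tcp [0.4601 0.0612 0.0275] yaw 45.41 polar 45.87 r 0.0984 F [ 6.7 -0.6 -3.6] M [-0.18 -1.05  0.17] Mz bolt 0.681 t 29.8
```

```bash
python3 -c "
from cmp import *
cmp()
from arc import table; table([-.8,-1.6],45.4)
"
```

```text
tcp [0.4601 0.0612 0.0275] F [ 6.8 -0.7 -4.4] M [-0.17 -1.07  0.12] yaw 45.41 t 29.9
head n 5385 ring top z 0.0248 n 3919 slope deg -0.38 underside 0.0108
hole [ 0.5284  0.1318 47.3918] score 22.4 rel t,s 0.0983 0.0009 dyaw 1.98
hole [ 0.5287  0.1316 56.2494] score 16.6 rel t,s 0.0983 0.0006 dyaw 10.84
hole [ 0.5291  0.1321 56.1587] score 18.4 rel t,s 0.0989 0.0006 dyaw 10.75
ring-bolt mm [-0.68 -0.25]
-0.8 dx -0.0049 dy 0.0049 rz -0.0133
-1.6 dx -0.0096 dy 0.0098 rz -0.0267
```

The ring's yaw moved only 0.2° while the tool moved 0.8°, so this is the dead stop. One more small pull and hold.

Emit:
apply_moves(targets=[{"claw": 1, "dx": -0.0036, "dy": 0.0036, "dz": 0, "rx": 0, "ry": 0, "rz": -0.01}, {"claw": 1, "dx": -0.0072, "dy": 0.0073, "dz": 0, "rx": 0, "ry": 0, "rz": -0.02}, {"claw": 1, "dx": -0.0072, "dy": 0.0073, "dz": 0, "rx": 0, "ry": 0, "rz": -0.02}, {"claw": 1, "dx": -0.0072, "dy": 0.0073, "dz": 0, "rx": 0, "ry": 0, "rz": -0.02}])

```text
clock: 30.3
eef_pos: [0.4588, 0.0625, 0.0276]
orientation: [[0.716, 0.697, -0.03], [0.697, -0.717, -0.031], [-0.043, 0.002, -0.999]]
wrist_force: [6.7, -1.4, -2.9]
finger_gap: 0.0147
finger_force: 12.2
```

```bash
python3 -c "
from arc import *
for i in range(3): state(); cam('wrist')
from cmp import *
cmp()
table([2,4,6,8,16,24,32,40,48,56,60],44.2)
"
```

```text
tcp [0.4588 0.0625 0.0276] yaw 44.22 polar 44.79 r 0.0984 F [ 6.7 -1.4 -2.9] M [-0.29 -1.17  0.2 ] Mz bolt 0.755 t 30.3
tcp [0.4588 0.0625 0.0276] yaw 44.21 polar 44.78 r 0.0983 F [ 7.3 -1.8 -2.9] M [-0.31 -1.09  0.15] Mz bolt 0.785 t 30.35
tcp [0.4588 0.0625 0.0276] yaw 44.22 polar 44.78 r 0.0983 F [ 7.2 -2.2 -4.2] M [-0.32 -1.13  0.11] Mz bolt 0.761 t 30.4
tcp [0.4588 0.0625 0.0276] F [ 7.3 -1.1 -3.4] M [-0.27 -1.1   0.18] yaw 44.21 t 30.5
head n 5385 ring top z 0.0249 n 3841 slope deg -0.23 underside 0.0109
hole [ 0.5284  0.1319 46.6082] score 21.7 rel t,s 0.0983 0.0012 dyaw 2.4
hole [ 0.5287  0.1316 56.695 ] score 16.6 rel t,s 0.0982 0.0008 dyaw 12.49
hole [ 0.5291  0.1321 56.0139] score 18.4 rel t,s 0.0989 0.0008 dyaw 11.8
ring-bolt mm [-0.69 -0.15]
2 dx 0.0122 dy -0.0121 rz 0.0333
4 dx 0.0248 dy -0.0237 rz 0.0667
6 dx 0.0377 dy -0.035 rz 0.1
8 dx 0.0511 dy -0.0457 rz 0.1333
16 dx 0.1081 dy -0.0839 rz 0.2667
24 dx 0.1698 dy -0.1137 rz 0.4
32 dx 0.2351 dy -0.1347 rz 0.5333
40 dx 0.3027 dy -0.1463 rz 0.6667
48 dx 0.3712 dy -0.1485 rz 0.8
56 dx 0.4394 dy -0.1411 rz 0.9333
60 dx 0.4729 dy -0.1338 rz 1.0
```

Hand-firm at 0.77 N m, with the bolt itself no longer moving. Unload by backing off through the play, re-grip firmly and lift off.

Emit:
apply_moves(targets=[{"claw": 1, "dx": 0.012, "dy": -0.012, "dz": 0, "rx": 0, "ry": 0, "rz": 0.0333}, {"claw": 1, "dx": 0.025, "dy": -0.024, "dz": 0, "rx": 0, "ry": 0, "rz": 0.0667}, {"claw": 1, "dx": 0.038, "dy": -0.035, "dz": 0, "rx": 0, "ry": 0, "rz": 0.1}, {"claw": 1, "dx": 0.038, "dy": -0.035, "dz": 0, "rx": 0, "ry": 0, "rz": 0.1}])

```text
clock: 30.9
eef_pos: [0.4654, 0.056, 0.0272]
orientation: [[0.64, 0.768, -0.029], [0.767, -0.64, -0.033], [-0.044, -0.001, -0.999]]
wrist_force: [3.6, 3.8, -3.5]
finger_gap: 0.0145
finger_force: 12.0
```

Emit:
apply_moves(targets=[{"claw": 1, "dx": 0, "dy": 0, "dz": 0, "rx": 0, "ry": 0, "rz": 0}, {"claw": 1, "dx": 0, "dy": 0, "dz": 0, "rx": 0, "ry": 0, "rz": 0}, {"claw": 1, "dx": 0, "dy": 0, "dz": 0, "rx": 0, "ry": 0, "rz": 0}, {"claw": 1, "dx": 0, "dy": 0, "dz": 0.03, "rx": 0, "ry": 0, "rz": 0}, {"claw": 1, "dx": 0, "dy": 0, "dz": 0.06, "rx": 0, "ry": 0, "rz": 0}], grip_force=55)

```text
clock: 31.4
eef_pos: [0.4669, 0.0575, 0.0392]
orientation: [[0.641, 0.767, -0.024], [0.766, -0.642, -0.031], [-0.039, 0.001, -0.999]]
wrist_force: [19.6, 19.9, -17.4]
finger_gap: 0.0141
finger_force: 55.0
```

```bash
python3 -c "
from arc import *
state(); from cmp import *
cmp()
"
```

```text
tcp [0.4669 0.0575 0.0392] yaw 50.06 polar 50.28 r 0.0966 F [ 19.6  19.9 -17.4] M [ 2.83 -2.76  0.02] Mz bolt 0.251 t 31.4
tcp [0.4673 0.0575 0.04  ] F [ 13.9  15.1 -13.2] M [ 1.94 -1.88  0.01] yaw 50.08 t 31.45
  return _methods._mean(a, axis=axis, dtype=dtype,
  ret = ret.dtype.type(ret / rcount)
Traceback (most recent call last):
  File "cmp.py", line 8, in cmp
    print("head n",len(hd),"ring top z",np.median(rg).round(4),"n",len(rg),"slope deg",np.degrees(np.polyfit(t[m],h[m],1)[0]).round(2),"underside",(np.median(rg)-.014).round(4))
                                                                                                  ~~~~~~~~~~^^^^^^^^^^^^^
TypeError: expected non-empty vector for x
```

The ring snagged on lifting: about 5 N of radial tension was left in the grip. Lower back, relax the grip, shift slightly toward the bolt, then re-grip.

Emit:
apply_moves(targets=[{"claw": 1, "dx": 0.0015, "dy": 0.0015, "dz": -0.02, "rx": 0, "ry": 0, "rz": 0}, {"claw": 1, "dx": 0.0026, "dy": 0.003, "dz": -0.045, "rx": 0, "ry": 0, "rz": 0}, {"claw": 1, "dx": 0.0026, "dy": 0.003, "dz": -0.06, "rx": 0, "ry": 0, "rz": 0}, {"claw": 1, "dx": 0.0026, "dy": 0.003, "dz": -0.06, "rx": 0, "ry": 0, "rz": 0}], grip_force=4)

```text
clock: 31.85
eef_pos: [0.4648, 0.0561, 0.0264]
orientation: [[0.64, 0.768, -0.032], [0.767, -0.641, -0.034], [-0.047, -0.003, -0.999]]
wrist_force: [-1.8, -4.3, -0.1]
finger_gap: 0.0153
finger_force: 4.0
```

```bash
python3 -c "
from held import *
from arc import state
state(); c=held(); state()
from cmp import cmp; cmp(c)
"
```

```text
tcp [0.4648 0.0561 0.0264] yaw 50.17 polar 49.89 r 0.099 F [-1.8 -4.3 -0.1] M [-0.6   0.36 -0.02] Mz bolt 0.119 t 31.85
tcp [0.4648 0.0561 0.0264] yaw 50.17 t 31.85 F [-1.8 -4.3 -0.1] M [-0.6   0.36 -0.02] gap 0.0153
ringtop n 9466 t 0.075 0.112 s -0.0191 0.0186 z 0.0222 exp 0.0232
ring [0.5215 0.1244] 15.503372361173906 rel t,s 0.0888 0.0002
hole n 0
bar yaw rel 0.05 s0 0.0004 zslope 2.15 z 0.0525 exp 0.0512
tcp [0.465  0.0561 0.0267] yaw 50.17 polar 49.96 r 0.0988 F [-4.3 -4.6 -1.2] M [-0.73  0.43  0.01] Mz bolt -0.017 t 31.9
tcp [0.465  0.0561 0.0267] F [-4.3 -4.6 -1.2] M [-0.73  0.43  0.01] yaw 50.17 t 31.9
head n 5172 ring top z 0.0268 n 4483 slope deg 1.64 underside 0.0128
hole [ 0.5283  0.1316 51.5127] score 17.2 rel t,s 0.0985 -0.0003 dyaw 1.34
hole [ 0.5288  0.1317 56.2458] score 17.3 rel t,s 0.0989 -0.0006 dyaw 6.07
hole [ 0.5289  0.1319 57.9741] score 18.0 rel t,s 0.0991 -0.0006 dyaw 7.8
ring-bolt mm [-0.63 -0.32]
```

Emit:
apply_moves(targets=[{"claw": 1, "dx": 0.011, "dy": -0.009, "dz": 0, "rx": 0, "ry": 0, "rz": 0.028}, {"claw": 1, "dx": 0.022, "dy": -0.019, "dz": 0, "rx": 0, "ry": 0, "rz": 0.056}, {"claw": 1, "dx": 0.0327, "dy": -0.028, "dz": 0.002, "rx": 0, "ry": 0, "rz": 0.0833}, {"claw": 1, "dx": 0.0327, "dy": -0.028, "dz": 0.002, "rx": 0, "ry": 0, "rz": 0.0833}])

```text
clock: 32.3
eef_pos: [0.4725, 0.0508, 0.0275]
orientation: [[0.571, 0.821, -0.026], [0.82, -0.571, -0.036], [-0.044, -0.001, -0.999]]
wrist_force: [-0.8, 1.3, -2.7]
finger_gap: 0.0149
finger_force: 4.0
```

Emit:
apply_moves(targets=[{"claw": 1, "dx": 0, "dy": 0, "dz": 0, "rx": 0, "ry": 0, "rz": 0}, {"claw": 1, "dx": 0, "dy": 0, "dz": 0, "rx": 0, "ry": 0, "rz": 0}, {"claw": 1, "dx": 0, "dy": 0, "dz": 0, "rx": 0, "ry": 0, "rz": 0}, {"claw": 1, "dx": 0, "dy": 0, "dz": 0.015, "rx": 0, "ry": 0, "rz": 0}, {"claw": 1, "dx": 0, "dy": 0, "dz": 0.03, "rx": 0, "ry": 0, "rz": 0}, {"claw": 1, "dx": 0, "dy": 0, "dz": 0.045, "rx": 0, "ry": 0, "rz": 0}, {"claw": 1, "dx": 0, "dy": 0, "dz": 0.045, "rx": 0, "ry": 0, "rz": 0}], grip_force=55)

```text
clock: 33.0
eef_pos: [0.473, 0.0509, 0.0373]
orientation: [[0.57, 0.821, -0.024], [0.82, -0.571, -0.036], [-0.043, 0.001, -0.999]]
wrist_force: [0.1, 0.7, -1.7]
finger_gap: 0.0144
finger_force: 54.9
```

```bash
python3 -c "
from arc import state
state()
from cmp import *
cmp()
"
```

```text
tcp [0.473  0.0509 0.0373] yaw 55.18 polar 55.52 r 0.0982 F [ 0.1  0.7 -1.7] M [ 0.01 -0.03  0.02] Mz bolt -0.013 t 33.0
tcp [0.4728 0.0509 0.037 ] F [ 0.9  0.6 -2.1] M [ 0.   -0.01  0.02] yaw 55.18 t 33.05
head n 3929 ring top z 0.0368 n 4878 slope deg -1.43 underside 0.0228
hole [ 0.5293  0.1315 56.3049] score 17.1 rel t,s 0.0984 -0.0003 dyaw 1.12
hole [ 0.5287  0.1316 56.0078] score 14.4 rel t,s 0.0982 0.0002 dyaw 0.82
hole [ 0.5287  0.1317 56.4858] score 12.2 rel t,s 0.0983 0.0003 dyaw 1.3
ring-bolt mm [ 0.65 -0.23]
```

Off cleanly: the bolt sits at 56°, about 94° turned. Carry the spanner back to its original spot on the mat.

Emit:
apply_moves(targets=[{"claw": 1, "dx": 0, "dy": 0, "dz": 0.15, "rx": 0, "ry": 0, "rz": 0}, {"claw": 1, "dx": 0, "dy": 0, "dz": 0.35, "rx": 0, "ry": 0, "rz": 0}, {"claw": 1, "dx": 0, "dy": -0.15, "dz": 0.4, "rx": 0, "ry": 0, "rz": -0.1}, {"claw": 1, "dx": 0, "dy": -0.35, "dz": 0.4, "rx": 0, "ry": 0, "rz": -0.23}, {"claw": 1, "dx": 0, "dy": -0.55, "dz": 0.4, "rx": 0, "ry": 0, "rz": -0.36}, {"claw": 1, "dx": 0, "dy": -0.75, "dz": 0.4, "rx": 0, "ry": 0, "rz": -0.49}, {"claw": 1, "dx": 0, "dy": -0.9, "dz": 0.4, "rx": 0, "ry": 0, "rz": -0.62}, {"claw": 1, "dx": 0, "dy": -1, "dz": 0.4, "rx": 0, "ry": 0, "rz": -0.665}, {"claw": 1, "dx": 0, "dy": -1, "dz": 0.4, "rx": 0, "ry": 0, "rz": -0.665}])

```text
clock: 33.95
eef_pos: [0.4725, -0.1512, 0.1166]
orientation: [[0.965, 0.26, -0.042], [0.26, -0.966, -0.012], [-0.044, 0.0, -0.999]]
wrist_force: [0.5, 0.5, -2.9]
finger_gap: 0.0143
finger_force: 54.9
```

Emit:
apply_moves(targets=[{"claw": 1, "dx": 0.005, "dy": -0.15, "dz": 0, "rx": 0, "ry": 0, "rz": 0}, {"claw": 1, "dx": 0.005, "dy": -0.35, "dz": 0, "rx": 0, "ry": 0, "rz": 0}, {"claw": 1, "dx": 0.005, "dy": -0.55, "dz": 0, "rx": 0, "ry": 0, "rz": 0}, {"claw": 1, "dx": 0.005, "dy": -0.715, "dz": -0.1, "rx": 0, "ry": 0, "rz": 0}, {"claw": 1, "dx": 0.005, "dy": -0.715, "dz": -0.2, "rx": 0, "ry": 0, "rz": 0}, {"claw": 1, "dx": 0.005, "dy": -0.715, "dz": -0.3, "rx": 0, "ry": 0, "rz": 0}, {"claw": 1, "dx": 0.005, "dy": -0.715, "dz": -0.38, "rx": 0, "ry": 0, "rz": 0}, {"claw": 1, "dx": 0.005, "dy": -0.715, "dz": -0.38, "rx": 0, "ry": 0, "rz": 0}])

```text
clock: 34.75
eef_pos: [0.4729, -0.2903, 0.0387]
orientation: [[0.963, 0.265, -0.046], [0.265, -0.964, -0.008], [-0.046, -0.004, -0.999]]
wrist_force: [-0.7, 0.3, -2.2]
finger_gap: 0.0136
finger_force: 54.9
```

```bash
python3 -c "
from held import *
held()"
```

```text
tcp [ 0.4729 -0.2903  0.0387] yaw 15.4 t 34.75 F [-0.7  0.3 -2.2] M [ 0.03 -0.04 -0.07] gap 0.0136
ringtop n 5252 t 0.072 0.1114 s -0.0186 0.0194 z 0.038 exp 0.0355
ring [ 0.5658 -0.2643] 0.5746330329992941 rel t,s 0.0964 0.0004
hole n 4600
hole c [ 0.5663 -0.2645] rel 0.0968 0.0001 area 445.45452991783617
bar yaw rel 0.2 s0 0.0007 zslope 1.44 z 0.0643 exp 0.0635
```

Slightly nose-up (1.4°), so the small ring will touch first. Lower to light contact, open, and retreat straight up.

Emit:
apply_moves(targets=[{"claw": 1, "dx": 0, "dy": 0, "dz": -0.03, "rx": 0, "ry": 0, "rz": 0}, {"claw": 1, "dx": 0, "dy": 0, "dz": -0.06, "rx": 0, "ry": 0, "rz": 0}, {"claw": 1, "dx": 0, "dy": 0, "dz": -0.08, "rx": 0, "ry": 0, "rz": 0}, {"claw": 1, "dx": 0, "dy": 0, "dz": -0.082, "rx": 0, "ry": 0, "rz": 0}, {"claw": 1, "dx": 0, "dy": 0, "dz": -0.082, "rx": 0, "ry": 0, "rz": 0}], grip_force=8)

```text
clock: 35.3
eef_pos: [0.4736, -0.2922, 0.0244]
orientation: [[0.964, 0.264, -0.042], [0.263, -0.965, -0.011], [-0.044, -0.0, -0.999]]
wrist_force: [-0.1, 0.4, -2.9]
finger_gap: 0.0147
finger_force: 8.0
```

Emit:
apply_moves(targets=[{"claw": 0.5, "dx": 0, "dy": 0, "dz": 0, "rx": 0, "ry": 0, "rz": 0}, {"claw": 0.5, "dx": 0, "dy": 0, "dz": 0, "rx": 0, "ry": 0, "rz": 0}, {"claw": 0.5, "dx": 0, "dy": 0, "dz": 0, "rx": 0, "ry": 0, "rz": 0}, {"claw": 0.5, "dx": 0, "dy": 0, "dz": 0, "rx": 0, "ry": 0, "rz": 0}, {"claw": 0.5, "dx": 0, "dy": 0, "dz": 0, "rx": 0, "ry": 0, "rz": 0}, {"claw": 0.5, "dx": 0, "dy": 0, "dz": 0, "rx": 0, "ry": 0, "rz": 0}, {"claw": 0.5, "dx": 0, "dy": 0, "dz": 0, "rx": 0, "ry": 0, "rz": 0}])

```text
clock: 36.0
eef_pos: [0.4737, -0.2921, 0.0243]
orientation: [[0.964, 0.264, -0.042], [0.263, -0.965, -0.012], [-0.044, -0.0, -0.999]]
wrist_force: [-0.4, -0.3, 0.1]
finger_gap: 0.044
finger_force: 0.0
```

Emit:
apply_moves(targets=[{"claw": 0.5, "dx": 0, "dy": 0, "dz": 0.1, "rx": 0, "ry": 0, "rz": 0}, {"claw": 0.5, "dx": 0, "dy": 0, "dz": 0.25, "rx": 0, "ry": 0, "rz": 0}, {"claw": 0.5, "dx": 0, "dy": 0, "dz": 0.5, "rx": 0, "ry": 0, "rz": 0}, {"claw": 0.5, "dx": -0.2, "dy": 0, "dz": 0.6, "rx": 0, "ry": 0, "rz": 0}, {"claw": 0.5, "dx": -0.2, "dy": 0, "dz": 0.6, "rx": 0, "ry": 0, "rz": 0}, {"claw": 0.5, "dx": -0.2, "dy": 0, "dz": 0.6, "rx": 0, "ry": 0, "rz": 0}])

```text
clock: 36.6
eef_pos: [0.4335, -0.2923, 0.1446]
orientation: [[0.964, 0.263, -0.042], [0.263, -0.965, -0.012], [-0.043, 0.001, -0.999]]
wrist_force: [-0.2, -0.2, -1.2]
finger_gap: 0.0439
finger_force: 0.0
```

Run:
```python
from sp import *
o=manip.get_obs(); print(o["eef_pos"],o["finger_gap"],o["clock"])
c=spanner("wrist")
spanner("top")
c=cam("top")
for n in ["mat","screwdriver","cup"]:
    k=spotter.silhouettes("top",n)[0]; P=pts(c,k["mask"]); print(n,round(k["score"],2),np.round(P.mean(0),3),np.round(np.array(k["box"])*[640,480,640,480]))
```

```text
[ 0.43351399 -0.29225498  0.14464238] 0.04385339848390028 36.6
0.9 [309.   4. 371. 321.]
bar [ 0.47698036 -0.29042055] 15.472877797318585 [0.04187426 0.04646325 0.04782674]
-0.12048638412556496 0.09632102138242572 -0.018569586579182288 0.018634042338274478
ring [ 0.0583  0.0963 -0.0186  0.0186] [ 0.5514936  -0.26976074] 0.019413121157592583
ring [-0.1205 -0.0896 -0.0147  0.0151] [ 0.37571938 -0.31827774] 0.016524056961953942
0.62 [434. 231. 457. 281.]
bar [ 0.50151702 -0.28583432] 15.493137000350167 [0.04096504 0.04548145 0.05050397]
-0.03410498978438263 0.08701685472206173 -0.0180942514957768 0.017848634584477347
ring [ 0.0494  0.087  -0.0181  0.0178] [ 0.56728314 -0.26773168] 0.017404725720096548
ring [-0.0341 -0.0034 -0.0052  0.0049] [ 0.48348108 -0.29101151] 0.04599555296123081
mat 0.85 [ 0.556 -0.305  0.006] [413. 209. 503. 287.]Traceback (most recent call last):
  File "<stdin>", line 7, in <module>
IndexError: list index out of range
```

The spanner stands at its original spot, with the bar at 46 mm and the ring tops at their starting heights. Handing in.

```bash
python3 -c "
from cell import workorder
print(workorder.sign_off())"
```

```text
the job is handed in; nothing more can be done
None
```

I tightened the bolt about 94° to its dead stop, pulling hand-firm at about 0.77 N m, stood the spanner back on the mat on both rings where it started, and handed the job in; no verdict came back.

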